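# Pile sample boxes in the dry-storage chamber

### The arm

A 7-joint arm with a two-finger parallel gripper is mounted at the origin on the work surface. World frame = base frame: x ahead of the robot, y to its left, z up, the work surface at z = 0. Lengths are in m, angles in rad, forces in N, time in s.
With the tool pointing down it reaches from about 0.425 to 0.8 m from the base axis. Payload 8.3 kg.
Tool frame: the origin (TCP) lies between the finger pads; the fingertips stand 22 mm ahead of it and the grasp point (between the pads) lies 3 mm ahead of it (ctrl.tip_reach is the distance from the TCP to the fingertips, in m); z points along the fingers, y is the line along which they close (so a half turn about z gives the same grasp; the last joint's range is limited). The gripper opens to 85 mm and grips with 20 to 120 N. Pads are 22 mm wide; open, the fingers measure 114 mm over their backs; the gripper's body (76 mm by 85 mm) begins 54 mm behind the grasp point. The pads swing forward as they close: fully open they stand 13 mm farther back than shut.
Start: joints at [1.047, 0.383, 0.016, 1.37, -0.006, 1.388, -0.046], TCP at [0.278, -0.56, 0.253] pointing down, gripper open.
Joint ranges: [-2.95, 2.95], [-0.25, 2.06], [-1.52, 1.56], [0.18, 2.33], [-1.44, 4.58], [0.02, 2.06], [-3.01, 3.01]. Speed limits (rad/s): [2.39, 2.39, 3.01, 3.01, 3.14, 3.14, 3.14].

### API

Orientations are given as a 3x3 rotation matrix whose columns are the frame's x, y, z axes.
In Python, from cell import ctrl gives the robot as it stands. The module is installed in compiled form; this text tells all that it offers.
- The arm moves only by the shell command python3 -m crank 'ROWS' [FORCE]. ROWS is a JSON object of lists of equal length, an entry for each row: "rot": the turn, a rotation vector about the world's x, y, z in units of 5 degrees (1.0 is 5 degrees), a list of three; "slide": the shift along the world's x, y, z in mm, a list of three; "grip": the opening, from -1 (shut) to 1 (fully open). In form: {"rot": [[rx, ry, rz], ...], "slide": [[dx, dy, dz], ...], "grip": [grip, ...]}. A call has 1 to 20 rows; each row is the pose to reach, as a shift and turn from the pose commanded when the call began; what a row does not reach only later rows make up. A row lasts 1/12 s, in which the tool goes at most 41.7 mm and 7.16 degrees, less where a joint would pass 70% of its speed; a pose out of reach is approached as far as the arm can. A call with a gripper value outside its range is refused whole. The fingers move at their own pace and stop on an object; FORCE is the grip in N (left out, the last holds). Time passes only in rows, so rows that repeat a pose let the fingers close. It gives the time, the measured TCP pose, the force, the opening and the grip force at its end, in the units of the state.
- ctrl.read_state(): the state, without advancing time (a new reading comes with each control period).
- ctrl.get_image(name): name is "scene" or "top" or "wrist"; returns a dict with "frame" (480x640x3 uint8, blue, green, red), "intrinsics" (3x3 intrinsics, pixels), "R" (3x3) and "t" (3): a world point X has camera coordinates R X + t; the wrist camera has in their place "T_tool_cam" (4x4, takes a point from camera to tool coordinates, whose origin is the TCP and whose axes are the flange's). Camera axes: x right, y down, z forward; pixel columns grow to the right and rows downward; lengths in m; the calibration is good to about 2 mm. A picture is of the moment at which its call begins: read the wrist's pose just before it. There is no depth.
- ctrl.finish_job(): hands the job in; it is judged then, once.
Trained networks look in a picture, given as the dict that the camera call returned (one of the last four; its "shot" number tells which), for a name from the list of things; names that differ only in an ending like _2 or _b are one class to them, and where a whole thing is asked for, a point or a joint stands for the part that bears it (a point fixed in the world has none). Each returns a list of dicts, best first, with "score" (0 to 1); they miss things now and then, are a little off and sometimes report something else, mostly with a low value. They report only what shows in the picture. A call takes as long as a camera call. They do not tell look-alikes from the thing itself.
- ctrl.cut_out(picture, thing): "pixels" (480x640 bool, what is visible of it) and "centre" ([column, row] in pixels, amid what is visible of it).
The state is a dict: "clock": time; "q": joint angles; "qvel": joint speeds; "joint_torque": joint torques, N m; "tool_pos": TCP position; "tcp_rot": TCP orientation; "ft_force": force on the tool from outside, world axes, zero at the start; "torque": the same for the moment, N m; "opening": finger opening in m; "grasp_force": force on a finger pad.
Only numpy, scipy, OpenCV 4.12 (cv2) and the standard library are available. Lean on these libraries where they do the work, as an engineer would, in place of code of your own. Each camera call takes 0.05 s, during which the arm holds its last target. There are 200 camera calls.

### The job

Slide the chamber's cover fully open, take out the steel retaining weight and set it down on the cork mat. Then stack all the flat sample boxes from the table into one square, flush pile on the black rectangle in the chamber, lying the same way round as the rectangle. Finally set the weight squarely on top of the finished pile and slide the cover fully shut, without knocking over or pushing away the glassware, cork ring, jar and bottle on the bench.

Things in the scene. Friction and masses are not known exactly. Their poses are not given: they have to be found in the camera images.
- chamber: fixed dry-storage chamber, white open-topped box 205 (its x) x 240 (its y) x 133 mm high, walls 5 mm, floor 8 mm thick; inside 195 x 230 mm. Origin at the centre of its underside on the table; its y axis is the direction in which the cover opens; two rails 14 mm high run along the outside of its rim and on past its +y side to 360 mm from the origin, which stay in place
- pad (a point): centre of the thin black rubber rectangle (104 x 66 mm, long along the chamber's x, flush) on the chamber's inner floor, 8 mm above the table: the pile stands here
- cover (a joint): clear flat sliding cover on the chamber's rim (top face 141 mm above the table), framed in aluminium at two ends: 0 = shut, 0.235 m = fully open against its stop; slides along the chamber's +y, takes about 2 to 4 N and stays where it is left
- handle (a point): middle of the top of the cover's black handle, an upright rib 100 mm long (chamber's x), 14 mm thick (chamber's y) and 30 mm high standing on the cover, so its top is 171 mm above the table; moves with the cover
- weight: steel retaining weight, about 0.5 kg: base plate 90 (its x) x 56 (its y) x 12 mm with a grip rib on top 60 mm long (its x), 14 mm thick (its y), 27 mm high; 39 mm high in all; origin at the centre of its underside. It starts on the chamber's floor
- mat: fixed cork mat on the table, 120 (its x) x 90 (its y) x 3 mm; origin at the centre of its underside
- box1: flat closed sample box, white base and grey lid, 100 (its x) x 62 (its y) x 15 mm high, rigid, about 120 g, flat on top; origin at the centre of its underside. All boxes are alike and 3 to 5 of the five are present; they start flat on the table (z=0)
- box2: flat closed sample box, white base and grey lid, 100 (its x) x 62 (its y) x 15 mm high, rigid, about 120 g, flat on top; origin at the centre of its underside. All boxes are alike and 3 to 5 of the five are present; they start flat on the table (z=0)
- box3: flat closed sample box, white base and grey lid, 100 (its x) x 62 (its y) x 15 mm high, rigid, about 120 g, flat on top; origin at the centre of its underside. All boxes are alike and 3 to 5 of the five are present; they start flat on the table (z=0)
- box4: flat closed sample box, white base and grey lid, 100 (its x) x 62 (its y) x 15 mm high, rigid, about 120 g, flat on top; origin at the centre of its underside. All boxes are alike and 3 to 5 of the five are present; they start flat on the table (z=0)
- box5: flat closed sample box, white base and grey lid, 100 (its x) x 62 (its y) x 15 mm high, rigid, about 120 g, flat on top; origin at the centre of its underside. All boxes are alike and 3 to 5 of the five are present; they start flat on the table (z=0)
- reagent: bystander: amber reagent bottle, 62 mm wide, 130 mm high, standing on the table; origin at the centre of its underside
- beaker: bystander: glass beaker, 70 mm wide, 90 mm high, standing on the table; origin at the centre of its underside
- cork_ring: bystander: cork flask ring, 90 mm wide, 30 mm high, standing on the table; origin at the centre of its underside
- jar: bystander: white jar, 52 mm wide, 60 mm high, standing on the table; origin at the centre of its underside
- vial: bystander: squat amber glass vial with a white cap, 34 mm wide, 30 mm high, among the boxes, standing on the table; origin at the centre of its underside
There are look-alikes about, which are no part of the job. What is shaped like the box4 but red or turquoise is not meant.

How it is judged:
On the way, in this order (a step that is already met when the one before it is completed fails the run):
1. the cover is fully open (0.22 m or more) (value of joint cover above 0.22 m), for 0.2 s.
2. the weight rests on the cork mat, let go (horizontal distance between weight and mat below 0.05 m and height (world z) of weight below 0.012 m and angle between weight's own z axis and vertical below 0.15 rad and contact force between the fingers and weight below 0.05 N), for 0.2 s.
3. all boxes stand in one square pile on the black rectangle, let go, the weight not yet on it (horizontal distance between each of box1, box2, box3, box4, box5 and pad below 0.014 m and z of each of box1, box2, box3, box4, box5 in the frame of pad below 0.068 m and angle between each of box1, box2, box3, box4, box5's own z axis and vertical below 0.07 rad and angle between the x axis of each of box1, box2, box3, box4, box5 and the x axis of chamber, either way round below 0.1 rad and linear speed of each of box1, box2, box3, box4, box5 below 0.03 m/s and horizontal distance between box1 and box2 below 0.009 m and horizontal distance between each of box1, box2 and box3 below 0.009 m and horizontal distance between each of box1, box2, box3 and box4 below 0.009 m and horizontal distance between each of box1, box2, box3, box4 and box5 below 0.009 m and contact force between the fingers and box1 below 0.05 N and contact force between the fingers and box2 below 0.05 N and contact force between the fingers and box3 below 0.05 N and contact force between the fingers and box4 below 0.05 N and contact force between the fingers and box5 below 0.05 N and horizontal distance between weight and pad above 0.1 m), for 0.2 s.
4. the weight rests on top of the pile, let go (horizontal distance between each of box1, box2, box3, box4, box5 and pad below 0.014 m and z of each of box1, box2, box3, box4, box5 in the frame of pad below 0.068 m and angle between each of box1, box2, box3, box4, box5, weight's own z axis and vertical below 0.07 rad and angle between the x axis of each of box1, box2, box3, box4, box5 and the x axis of chamber, either way round below 0.1 rad and linear speed of each of box1, box2, box3, box4, box5, weight below 0.03 m/s and horizontal distance between box1 and box2 below 0.009 m and horizontal distance between each of box1, box2 and box3 below 0.009 m and horizontal distance between each of box1, box2, box3 and box4 below 0.009 m and horizontal distance between each of box1, box2, box3, box4 and box5 below 0.009 m and horizontal distance between weight and pad below 0.018 m and angle between the x axis of weight and the x axis of chamber, either way round below 0.2 rad and z of weight in the frame of pad below 0.085 m and z of weight in the frame of box1 above 0.012 m and z of weight in the frame of box2 above 0.012 m and z of weight in the frame of box3 above 0.012 m and z of weight in the frame of box4 above 0.012 m and z of weight in the frame of box5 above 0.012 m and contact force between the fingers and weight below 0.05 N), for 0.2 s.
5. the cover is fully shut (within 6 mm) (value of joint cover below 0.006 m), for 0.2 s.
At the end, for the whole second after the job is handed in: Boxes flat in one pile on the rectangle: each centre within 14 mm of its centre and 9 mm of each other box, turned under 0.10 rad from the chamber; weight flat on top, within 18 mm of the rectangle's centre, turned under 0.2 rad; cover shut within 6 mm; all at rest (horizontal distance between each of box1, box2, box3, box4, box5 and pad below 0.014 m and z of each of box1, box2, box3, box4, box5 in the frame of pad below 0.068 m and angle between each of box1, box2, box3, box4, box5, weight's own z axis and vertical below 0.07 rad and angle between the x axis of each of box1, box2, box3, box4, box5 and the x axis of chamber, either way round below 0.1 rad and linear speed of each of box1, box2, box3, box4, box5, weight below 0.03 m/s and horizontal distance between box1 and box2 below 0.009 m and horizontal distance between each of box1, box2 and box3 below 0.009 m and horizontal distance between each of box1, box2, box3 and box4 below 0.009 m and horizontal distance between each of box1, box2, box3, box4 and box5 below 0.009 m and horizontal distance between weight and pad below 0.018 m and angle between the x axis of weight and the x axis of chamber, either way round below 0.2 rad and z of weight in the frame of pad below 0.085 m and z of weight in the frame of box1 above 0.012 m and z of weight in the frame of box2 above 0.012 m and z of weight in the frame of box3 above 0.012 m and z of weight in the frame of box4 above 0.012 m and z of weight in the frame of box5 above 0.012 m and value of joint cover below 0.006 m); the robot touches nothing.
It fails at once if a bystander is tipped over (0.6 rad) or pushed more than 80 mm (distance of any of reagent, beaker, cork_ring, jar, vial from where it was at the start of the episode above 0.08 m or angle between any of reagent, beaker, cork_ring, jar, vial's own z axis and vertical above 0.6 rad).
Of box1, box2, box3, box4, box5 only 3 to 5 are there at a start; the rules pass over those that are not, and their reading is None.
At some moment in a run one of weight, vial may be knocked a few centimetres aside while the robot is not near it.
Once in a run the grip may slacken for a moment while it holds something.
It also fails if it takes over 210 s, if anything falls off the work surface, if the arm or the gripper's body presses on something with over 40 N, if the wrist force passes 120 N, or if a joint passes its speed limit or range.

## Working session

There is one attempt and no reset: what is moved stays moved. The work goes in short steps, Python scripts to look and compute and a shell command to move; the robot and the scene stay as the last step left them, time stands still between calls to the robot, and variables do not carry over. Pictures are saved under pics/ and viewed, at most 18 in all, crops included, and the job is handed in when it is done.

```bash
mkdir -p pics; ls; cat > h.py <<'E'
import numpy as np, cv2
from cell import ctrl
def ray(im,px):
    K=im["intrinsics"]; d=np.linalg.inv(K)@np.array([px[0],px[1],1.])
    if "R" in im: R=np.array(im["R"]);t=np.array(im["t"]); return -R.T@t, R.T@d
    T=np.array(im["T_tool_cam"]); s=im["st"]; Rw=np.array(s["tcp_rot"]); p=np.array(s["tool_pos"])
    return Rw@T[:3,3]+p, Rw@T[:3,:3]@d
def at(im,px,z):
    o,d=ray(im,px); return o+d*(z-o[2])/d[2]
def proj(im,X):
    X=np.asarray(X,float)
    if "R" in im: c=np.array(im["R"])@X+np.array(im["t"])
    else:
        T=np.array(im["T_tool_cam"]); s=im["st"]
        c=np.linalg.inv(T)@np.append(np.array(s["tcp_rot"]).T@(X-np.array(s["tool_pos"])),1); c=c[:3]
    u=im["intrinsics"]@c; return u[:2]/u[2]
def shot(n,f=None):
    s=ctrl.read_state(); im=ctrl.get_image(n); im["st"]=s
    if f: cv2.imwrite("pics/"+f,im["frame"])
    return im
E
python3 - <<'E'
from h import *
for n in("top","scene"):
    im=shot(n,n+"0.png")
    print(n,ray(im,(320,240)))
    for th,z in [("chamber",.14),("box1",.015),("weight",.03),("mat",.003),("cover",.141),("handle",.171),("reagent",.13),("beaker",.09),("cork_ring",.03),("jar",.06),("vial",.03)]:
        for r in ctrl.cut_out(im,th):
            m=r["pixels"].astype(np.uint8); rect=cv2.minAreaRect(cv2.findNonZero(m)) if m.any() else None
            c=np.array(r["centre"]).round().astype(int)
            print(th,round(r["score"],2),c,at(im,c,z).round(3),[np.round(x,1) for x in rect], im["frame"][c[1],c[0]])
E
```

```text
pics
top (array([ 0.46315141, -0.08280663,  1.39243645]), array([ 0.0888863 , -0.0121819 , -0.99599113]))
chamber 0.67 [199 235] [0.595 0.216 0.14 ] [array([157.4, 236. ]), array([192.5,  89.3]), np.float64(3.1)] [123 121 122]
box1 0.95 [336 334] [ 0.32  -0.138  0.015] [array([337.2, 336.2]), array([21.9, 35.4]), np.float64(45.0)] [143 164 173]
box1 0.87 [189 330] [0.341 0.274 0.015] [array([189.3, 329.9]), array([22.5, 37.6]), np.float64(29.7)] [157 174 172]
box1 0.85 [384 231] [ 0.608 -0.284  0.015] [array([385.9, 229.3]), array([21.9, 35. ]), np.float64(2.9)] [124 135 136]
box1 0.68 [328 239] [ 0.588 -0.123  0.015] [array([327.5, 237.9]), array([35.3, 21.8]), np.float64(79.1)] [145 158 158]
box1 0.57 [271 154] [0.841 0.037 0.015] [array([269.5, 153. ]), array([34., 21.]), np.float64(90.0)] [158 172 170]
box1 0.55 [287 276] [ 0.485 -0.003  0.015] [array([289. , 277.5]), array([21., 34.]), np.float64(90.0)] [155 172 171]
weight 0.48 [302 187] [ 0.738 -0.052  0.03 ] [array([302.5, 188.5]), array([19., 17.]), np.float64(90.0)] [177 171 169]
mat 0.71 [376 286] [ 0.451 -0.257  0.003] [a
[... 2352 characters left out ...]
0.619 0.177 0.171] [array([430.7, 181.7]), array([ 60.6, 121.2]), np.float64(69.1)] [154 163 152]
reagent 0.83 [197 351] [ 0.711 -0.452  0.13 ] [array([195.2, 348. ]), array([63.5, 35.1]), np.float64(74.7)] [ 47  79 125]
beaker 0.77 [340 323] [ 0.779 -0.202  0.09 ] [array([339.5, 322.5]), array([53., 35.]), np.float64(90.0)] [127 136 128]
cork_ring 0.83 [287 354] [ 0.739 -0.298  0.03 ] [array([290.4, 357.4]), array([41. , 48.5]), np.float64(56.3)] [ 84 104 127]
jar 0.77 [381 294] [ 0.748 -0.072  0.06 ] [array([382.5, 296. ]), array([34., 25.]), np.float64(90.0)] [143 152 152]
vial 0.74 [273 275] [ 0.539 -0.205  0.03 ] [array([272.5, 276.5]), array([19., 15.]), np.float64(90.0)] [213 225 220]
```

```bash
python3 - <<'E'
import cv2
a=cv2.imread("pics/top0.png"); cv2.imwrite("pics/top0b.png",cv2.resize(a[110:390,60:460],(800,560),interpolation=cv2.INTER_CUBIC))
b=cv2.imread("pics/scene0.png"); cv2.imwrite("pics/scene0b.png",cv2.resize(b[110:410,130:530],(800,600),interpolation=cv2.INTER_CUBIC))
E
```

```text
(no output)
```

View pics/top0b.png

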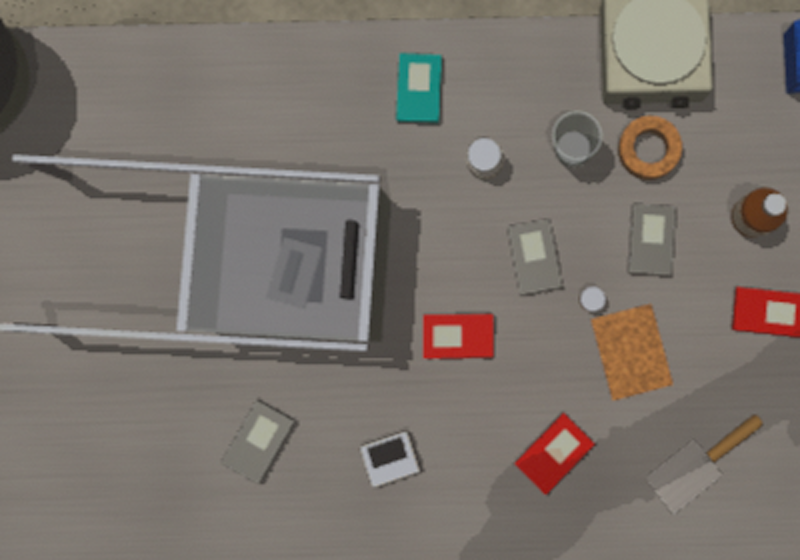

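View pics/scene0b.png

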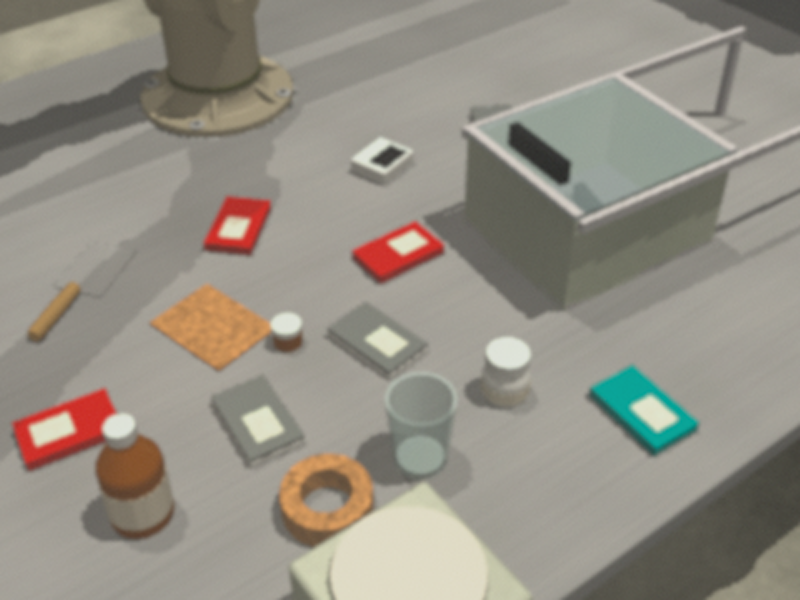

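Three grey-lidded boxes are in the top crop: A (536,255), B (653,238) and C (262,440), which are full-image pixels (328,237), (386,229) and (191,330). The reds and the turquoise are look-alikes, and the white item with a dark window isn't a box. The weight lies in the chamber at crop (296,272). The cover's handle is at (349,260), and the cover opens to the left (+y). I'll confirm the boxes from close by with the wrist camera.

```bash
python3 -m crank '{"rot":[[0,0,0],[0,0,0],[0,0,0],[0,0,0],[0,0,0],[0,0,0],[0,0,0],[0,0,0],[0,0,0],[0,0,0],[0,0,0],[0,0,0],[0,0,0],[0,0,0],[0,0,0],[0,0,0]],"slide":[[0,0,40],[0,0,80],[0,0,120],[240,350,160],[240,350,160],[240,350,160],[240,350,160],[240,350,160],[240,350,160],[240,350,160],[240,350,160],[240,350,160],[240,350,160],[240,350,160],[240,350,160],[240,350,160]],"grip":[1,1,1,1,1,1,1,1,1,1,1,1,1,1,1,1]}' 40
python3 - <<'E'
from h import *
s=ctrl.read_state(); print(s)
im=shot("wrist","w1.png")
print(im["T_tool_cam"],im["intrinsics"])
for th,z in [("box1",.015),("mat",.003),("vial",.03)]:
    for r in ctrl.cut_out(im,th):
        m=r["pixels"].astype(np.uint8); rect=cv2.minAreaRect(cv2.findNonZero(m)); bx=np.array([at(im,p,z)[:2] for p in cv2.boxPoints(rect)])
        c=np.array(r["centre"]).astype(int); e=bx[1]-bx[0]; f=bx[2]-bx[1]
        print(th,round(r["score"],2),c,bx.mean(0).round(4),np.linalg.norm(e).round(3),np.degrees(np.arctan2(e[1],e[0])).round(1),np.linalg.norm(f).round(3),im["frame"][c[1],c[0]])
E
```

```text
clock: 2.53
tool_pos: [0.5183, -0.2091, 0.4132]
tcp_rot: [[0.895, 0.447, -0.0], [0.447, -0.895, -0.0], [-0.0, -0.0, -1.0]]
ft_force: [0.1, -0.2, -0.4]
opening: 0.0853
grasp_force: 0.0
{'clock': 2.5333, 'q': array([ 0.50724455,  0.23213589, -0.23383085,  1.22264909,  0.05376911,
        1.69282012, -0.82192885]), 'qvel': array([ 0.03279806, -0.00479452,  0.03475028,  0.00616557,  0.00623082,
       -0.00026678,  0.00675898]), 'joint_torque': array([-2.29465283e+00, -5.28657818e+01, -3.26801263e+00, -3.76717114e+01,
       -3.08834016e-01, -1.75253686e-02, -1.74903944e-01]), 'tool_pos': array([ 0.51827626, -0.20912195,  0.41322719]), 'tcp_rot': array([[ 8.94782358e-01,  4.46502546e-01, -9.28255692e-05],
       [ 4.46502546e-01, -8.94782362e-01, -1.30871970e-05],
       [-8.89021489e-05, -2.97366601e-05, -9.99999996e-01]]), 'ft_force': array([ 0.07691855, -0.21721808, -0.35258517]), 'torque': array([-0.06742389, -0.00897634, -0.0233373 ]), 'grasp_force': 0.0, 'opening': 0.08525737606637694}
[[ 1.88976545e-03 -9.54098690e-01 -2.99486425e-01  7.59957931e-02]
 [ 9.99998205e-01  1.84469198e-03  4.33221167e-04 -1.32272486e-04]
 [ 1.39124458e-04 -2.99486706e-01  9.54100463e-01 -1.21000087e-01]
 [ 0.00000000e+00  0.00000000e+00  0.00000000e+00  1.00000000e+00]] [[380.9032125    0.         321.23731874]
 [  0.         380.9032125  241.39228348]
 [  0.           0.           1.        ]]
box1 0.9 [407 141] [ 0.6118 -0.2886] 0.101 -7.2 0.064 [150 164 159]
box1 0.76 [221 282] [ 0.313  -0.1427] 0.104 -44.3 0.066 [148 162 156]
box1 0.71 [316 174] [ 0.5259 -0.2011] 0.033 -63.4 0.036 [171 163 158]
box1 0.59 [281  95] [ 0.59   -0.1201] 0.102 7.3 0.062 [127 146 157]
mat 0.61 [331 231] [ 0.4509 -0.258 ] 0.122 13.2 0.091 [ 62 101 143]
vial 0.73 [318 173] [ 0.5273 -0.1997] 0.034 -63.4 0.035 [170 165 158]
```

View pics/w1.png

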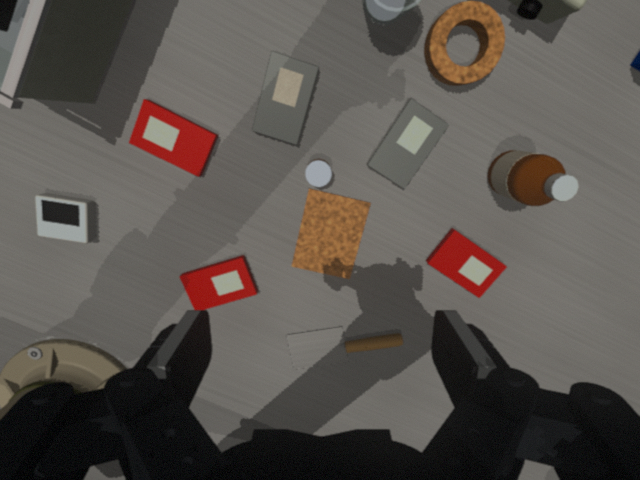

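The wrist view confirms A at (287,97) and B at (408,142) as grey boxes, with the vial at (318,173) and the mat at (331,231). I'll look at the chamber next.

```bash
python3 -m crank '{"rot":[[0,0,-1],[0,0,-2],[0,0,-3],[0,0,-4],[0,0,-5],[0,0,-6],[0,0,-6],[0,0,-6],[0,0,-6],[0,0,-6],[0,0,-6],[0,0,-6]],"slide":[[0,40,0],[0,80,0],[0,120,0],[0,160,0],[0,200,0],[0,240,0],[0,280,0],[0,320,0],[0,360,0],[0,380,0],[0,380,0],[0,380,0]],"grip":[1,1,1,1,1,1,1,1,1,1,1,1]}'
python3 - <<'E'
from h import *
im=shot("wrist","w2.png"); print(im["st"]["q"].round(2))
for th in ["chamber","cover","handle","weight"]:
    for r in ctrl.cut_out(im,th):
        m=r["pixels"].astype(np.uint8); rect=cv2.minAreaRect(cv2.findNonZero(m)); print(th,round(r["score"],2),r["centre"],rect)
E
```

```text
clock: 3.73
tool_pos: [0.5179, 0.1706, 0.4131]
tcp_rot: [[0.998, -0.061, -0.0], [-0.061, -0.998, -0.0], [-0.0, 0.0, -1.0]]
ft_force: [1.2, -1.8, 1.5]
opening: 0.0857
grasp_force: 0.0
[-0.01  0.22 -0.46  1.25  0.1   1.69 -2.08]
chamber 0.68 [259.4, 117.5] ((199.9818878173828, 121.2958984375), (404.4551086425781, 241.79736328125), 1.0775364637374878)
cover 0.35 [538.5, 108.2] ((541.2542114257812, 109.12251281738281), (87.39908599853516, 57.40269088745117), 85.98582458496094)
handle 0.97 [272.8, 120.8] ((266.62799072265625, 125.53717803955078), (269.54119873046875, 216.8485565185547), 1.1344215869903564)
handle 0.57 [260.3, 114.8] ((200.13490295410156, 121.47284698486328), (404.29583740234375, 240.8399200439453), 0.9628636240959167)
```

View pics/w2.png

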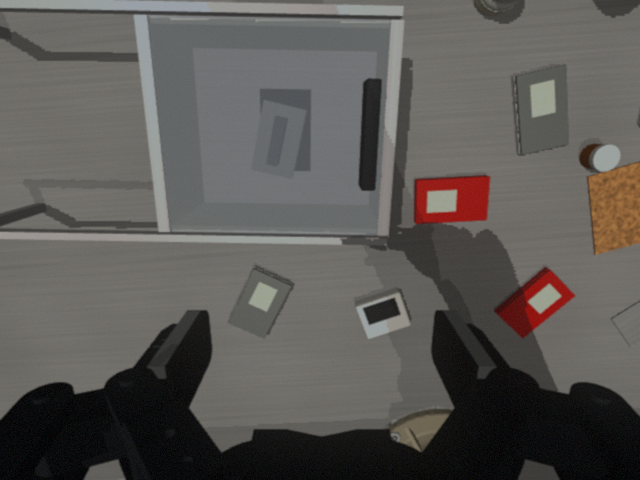

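```bash
python3 - <<'E'
import cv2
a=cv2.imread("pics/w2.png")[0:250,135:415]
cv2.imwrite("pics/w2z.png",cv2.convertScaleAbs(cv2.resize(a,(672,600),interpolation=cv2.INTER_CUBIC),alpha=1.5,beta=-60))
E
```

```text
(no output)
```

View pics/w2z.png

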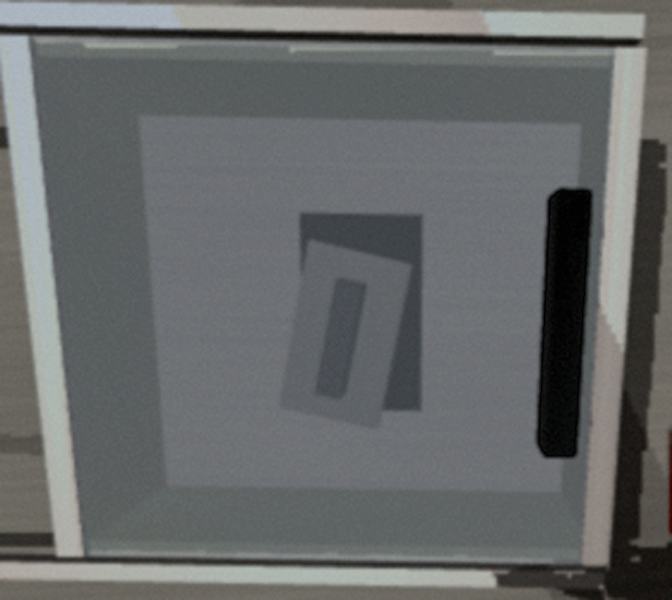

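```bash
cat >> h.py <<'E'
def pose(xyz,yaw,P):
    c,s=np.cos(yaw),np.sin(yaw); return np.array(xyz)+np.array([c*P[0]-s*P[1],s*P[0]+c*P[1],P[2]])
E
python3 - <<'E'
from h import *
from scipy.optimize import least_squares
im=shot("wrist")
z=lambda p:np.array([135+p[0]/2.4,p[1]/2.4])
fl=[((97.5,115),(140,115)),((97.5,-115),(580,123)),((-97.5,-115),(560,490)),((-97.5,115),(166,486))]
def f(v): return np.concatenate([proj(im,pose((v[0],v[1],0),v[2],(a[0]/1e3,a[1]/1e3,.008)))-z(b) for a,b in fl])
r=least_squares(f,[.59,.21,-.05]); print("chamber",r.x,np.degrees(r.x[2]),r.fun.round(1))
pd=[((52,33),(300,213)),((52,-33),(422,215)),((-52,-33),(421,410))]
def g(v): return np.concatenate([proj(im,pose((v[0],v[1],0),v[2],(a[0]/1e3,a[1]/1e3,.008)))-z(b) for a,b in pd])
r2=least_squares(g,r.x); print("pad",r2.x,r2.fun.round(1))
w=[((45,28),(310,240)),((45,-28),(411,264)),((-45,-28),(380,428)),((-45,28),(280,407))]
def g(v): return np.concatenate([proj(im,pose((v[0],v[1],0),v[2],(a[0]/1e3,a[1]/1e3,.02)))-z(b) for a,b in w])
r3=least_squares(g,r.x); print("weight",r3.x,r3.fun.round(1))
print("handle",at(im,z((567,322)),.171), at(im,z((574,192)),.171),at(im,z((560,455)),.171))
b=at(im,(0,0),0)
for h in ctrl.cut_out(im,"box1"):
    rect=cv2.minAreaRect(cv2.findNonZero(h["pixels"].astype(np.uint8))); q=np.array([at(im,p,.0075)[:2] for p in cv2.boxPoints(rect)]); e=q[1]-q[0]; print(h["score"],h["centre"],q.mean(0),np.linalg.norm(e),np.linalg.norm(q[2]-q[1]),np.degrees(np.arctan2(e[1],e[0])))
E
```

```text
chamber [ 0.58594256  0.21090047 -0.08021255] -4.595840401863656 [-0.5  0.2  0.1  0.1  0.1  0.3  0.4 -0.7]
pad [ 0.58560511  0.21077783 -0.07929424] [-0.3 -0.1  0.2 -0.1  0.1  0.2]
weight [ 0.57476007  0.22006736 -0.28300745] [-0.6 -0.3  0.6 -0.2 -0.3  0.5  0.3  0.1]
handle [0.58058749 0.11801082 0.171     ] [0.62648406 0.11430101 0.171     ] [0.52956403 0.12207028 0.171     ]
0.92 [535.0, 300.4] [ 0.31033208 -0.14244948] 0.1025025883611416 0.07184651483705239 -45.96518824390161
0.86 [257.6, 303.0] [0.33594203 0.2752533 ] 0.10999966517899858 0.06259915259061048 -31.15440208923927
0.76 [446.6, 199.2] [ 0.47883946 -0.00955208] 0.10773003775893293 0.06700872184632811 -91.2851653610774
0.7 [538.9, 107.5] [ 0.59028426 -0.12174721] 0.06882722135772319 0.10866851568264702 -89.69297907249941
0.36 [597.2, 155.3] [ 0.52548915 -0.20751868] 0.05229470030155531 0.036793931956074076 -93.66858481414563
```

```bash
python3 -c "
from cell import ctrl;print(ctrl.tip_reach)"; python3 -m crank '{"rot":[[0,0,-0.2],[0,0,-0.2],[0,0,-0.2],[0,0,-0.2],[0,0,-0.2],[0,0,-0.2],[0,0,-0.2],[0,0,-0.2],[0,0,-0.2],[0,0,-0.2],[0,0,-0.2],[0,0,-0.2],[0,0,-0.2],[0,0,-0.2]],"slide":[[30,-30,-30],[60,-53,-60],[60,-53,-100],[60,-53,-140],[60,-53,-180],[60,-53,-200],[60,-53,-215],[60,-53,-230],[60,-53,-243],[60,-53,-243],[60,-53,-243],[60,-53,-243],[60,-53,-243],[60,-53,-243]],"grip":[0,0,0,0,0,0,0,0,0,0,-1,-1,-1,-1]}' 40
```

```text
0.022
clock: 5.25
tool_pos: [0.5786, 0.1192, 0.1717]
tcp_rot: [[0.997, -0.078, 0.003], [-0.078, -0.997, 0.003], [0.002, -0.003, -1.0]]
ft_force: [1.2, 6.3, -2.6]
opening: 0.0128
grasp_force: 43.4
```

```bash
python3 -m crank '{"rot":[[0,0,0],[0,0,0],[0,0,0],[0,0,0],[0,0,0],[0,0,0],[0,0,0],[0,0,0],[0,0,0],[0,0,0],[0,0,0],[0,0,0],[0,0,0],[0,0,0],[0,0,0],[0,0,0],[0,0,0],[0,0,0],[0,0,0]],"slide":[[1.2,15,0],[2.4,30,0],[3.6,45,0],[4.8,60,0],[6,75,0],[7.2,90,0],[8.4,105,0],[9.6,120,0],[10.8,135,0],[12,150,0],[13.2,165,0],[14.4,180,0],[15.6,195,0],[16.8,210,0],[18,225,0],[18.6,232,0],[18.8,236,0],[18.8,236,0],[18.8,236,0]],"grip":[-1,-1,-1,-1,-1,-1,-1,-1,-1,-1,-1,-1,-1,-1,-1,-1,-1,-1,-1]}'
```

```text
clock: 6.83
tool_pos: [0.5971, 0.3536, 0.1717]
tcp_rot: [[0.997, -0.08, 0.001], [-0.08, -0.997, 0.0], [0.001, -0.001, -1.0]]
ft_force: [-2.4, -2.8, 6.3]
opening: 0.0133
grasp_force: 44.7
```

```bash
python3 -m crank '{"rot":[[0,0,0],[0,0,0],[0,0,0],[0,0,-1],[0,0,-2],[0,0,-2.34],[0,0,-2.34],[0,0,-2.34],[0,0,-2.34],[0,0,-2.34],[0,0,-2.34]],"slide":[[0,0,0],[0,0,0],[0,0,30],[0,0,70],[-20,-30,110],[-40,-60,130],[-60,-90,130],[-72,-120,130],[-72,-134,130],[-72,-134,130],[-72,-134,130]],"grip":[0,0,0,0,0,0,0,0,0,0,0]}'
cat >> h.py <<'E'
from scipy.optimize import least_squares
def fitrect(im,pts,dims,z,guess):
    """pts: 4 pixel corners; match to a rect in the world, best cyclic order near guess yaw"""
    L=[(dims[0]/2,dims[1]/2),(dims[0]/2,-dims[1]/2),(-dims[0]/2,-dims[1]/2),(-dims[0]/2,dims[1]/2)]
    def f(v):
        P=np.array([proj(im,pose((v[0],v[1],0),v[2],(a,b,z))) for a,b in L]); 
        return np.concatenate([P[i]-min(pts,key=lambda q:np.hypot(*(q-P[i]))) for i in range(4)])
    r=least_squares(f,guess,method="lm",diff_step=1e-4); return r.x,np.abs(r.fun).max()
def seg(im,th,z,i=0):
    out=[]
    for h in ctrl.cut_out(im,th):
        rect=cv2.minAreaRect(cv2.findNonZero(h["pixels"].astype(np.uint8))); q=np.array([at(im,p,z)[:2] for p in cv2.boxPoints(rect)])
        e=q[1]-q[0];f=q[2]-q[1]
        if np.hypot(*e)<np.hypot(*f): e,f=f,e
        a=np.degrees(np.arctan2(e[1],e[0])); a=(a+90)%180-90
        c=np.array(h["centre"]).astype(int); print(th,round(h["score"],2),c,q.mean(0).round(4),"yaw",a.round(1),np.hypot(*e).round(3),np.hypot(*f).round(3),im["frame"][c[1],c[0]],cv2.boxPoints(rect).round(0).tolist())
E
python3 - <<'E'
from h import *
im=shot("wrist","w3.png"); print(im["st"]["q"].round(2),im["st"]["tool_pos"]); seg(im,"weight",.02); seg(im,"handle",.14); 
E
```

```text
clock: 7.75
tool_pos: [0.525, 0.2185, 0.3007]
tcp_rot: [[0.959, -0.283, 0.001], [-0.283, -0.959, 0.0], [0.001, -0.001, -1.0]]
ft_force: [-0.4, 1.4, -1.1]
opening: 0.0429
grasp_force: 0.0
[-0.12  0.27 -0.41  1.43  0.11  1.46 -2.39] [0.52502415 0.21850932 0.30067768]
weight 0.58 [305 148] [0.5746 0.224 ] yaw -15.9 0.09 0.055 [67 68 69] [[275.0, 106.0], [330.0, 106.0], [330.0, 196.0], [275.0, 196.0]]
handle 0.72 [ 75 201] [0.5989 0.3895] yaw -11.6 0.208 0.14 [129 127 124] [[-56.0, 56.0], [144.0, 17.0], [200.0, 304.0], [0.0, 343.0]]
```

View pics/w3.png

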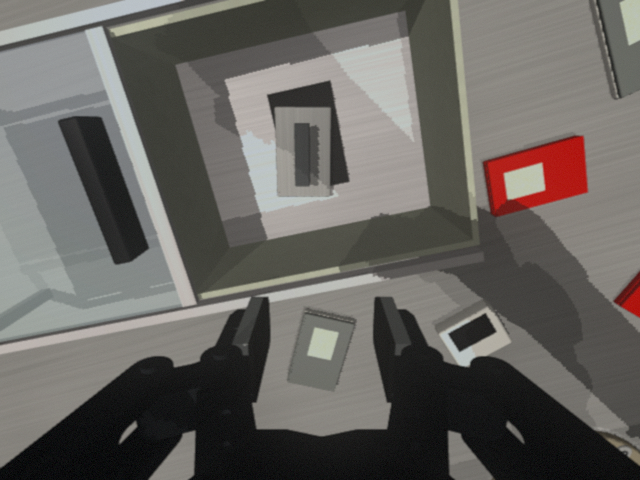

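The weight lies on the rectangle, with its rib at about (302,154), and the cover is open. I'll grip the rib now.

```bash
python3 -m crank '{"rot":[[0,0,0],[0,0,0],[0,0,0],[0,0,0],[0,0,0],[0,0,0],[0,0,0],[0,0,0],[0,0,0],[0,0,0],[0,0,0],[0,0,0],[0,0,0],[0,0,0]],"slide":[[25,2,-30],[50,3,-60],[50,3,-100],[50,3,-140],[50,3,-180],[50,3,-210],[50,3,-230],[50,3,-245],[50,3,-254],[50,3,-254],[50,3,-254],[50,3,-254],[50,3,-254],[50,3,-254]],"grip":[0,0,0,0,0,0,0,0,0,0,-1,-1,-1,-1]}' 70
python3 -m crank '{"rot":[[0,0,0],[0,0,0],[0,0,0],[0,0,0],[0,0,0],[0,0,0],[0,0,0],[0,0,0]],"slide":[[0,0,10],[0,0,40],[0,0,80],[0,0,120],[0,0,160],[0,0,190],[0,0,190],[0,0,190]],"grip":[-1,-1,-1,-1,-1,-1,-1,-1]}'
```

```text
clock: 9.07
tool_pos: [0.5757, 0.223, 0.048]
tcp_rot: [[0.96, -0.28, 0.003], [-0.28, -0.96, 0.001], [0.002, -0.002, -1.0]]
ft_force: [0.8, 2.2, 3.1]
opening: 0.0122
grasp_force: 69.8
clock: 9.73
tool_pos: [0.5753, 0.2225, 0.2387]
tcp_rot: [[0.96, -0.281, 0.004], [-0.281, -0.96, 0.001], [0.003, -0.002, -1.0]]
ft_force: [0.3, -0.1, -5.5]
opening: 0.0123
grasp_force: 69.0
```

```bash
python3 -m crank '{"rot":[[0,0,0.2],[0,0,0.6],[0,0,1],[0,0,1.5],[0,0,2],[0,0,2.5],[0,0,3],[0,0,3.5],[0,0,4],[0,0,4.5],[0,0,5],[0,0,5.4],[0,0,5.8],[0,0,5.8],[0,0,5.8],[0,0,5.8],[0,0,5.8],[0,0,5.8],[0,0,5.8]],"slide":[[-3,-10,0],[-11,-40,0],[-21,-78,0],[-31,-116,0],[-41,-154,0],[-51,-192,0],[-61,-230,0],[-71,-268,0],[-81,-306,0],[-91,-344,0],[-101,-382,0],[-111,-420,0],[-121,-455,0],[-127,-478,0],[-129,-486,-20],[-129,-486,-50],[-129,-486,-80],[-129,-486,-100],[-129,-486,-100]],"grip":[-1,-1,-1,-1,-1,-1,-1,-1,-1,-1,-1,-1,-1,-1,-1,-1,-1,-1,-1]}'
```

```text
clock: 11.32
tool_pos: [0.4411, -0.2616, 0.1295]
tcp_rot: [[0.976, 0.22, -0.011], [0.22, -0.976, 0.006], [-0.01, -0.009, -1.0]]
ft_force: [-1.9, 0.4, -5.3]
opening: 0.0123
grasp_force: 69.2
```

```bash
python3 - <<'E'
from h import *
im=shot("wrist","w4.png"); print(im["st"]["q"].round(2)); seg(im,"weight",.12); seg(im,"mat",.003); seg(im,"vial",.03)
E
```

```text
[ 0.59  0.26 -0.14  1.82  0.04  1.07 -0.91]
weight 0.63 [322 272] [ 0.4461 -0.2606] yaw 16.0 0.088 0.048 [52 53 51] [[252.0, 202.0], [391.0, 202.0], [391.0, 410.0], [252.0, 410.0]]
mat 0.59 [317 163] [ 0.4855 -0.2483] yaw -76.1 0.089 0.049 [ 64 105 151] [[246.0, 130.0], [389.0, 127.0], [390.0, 204.0], [247.0, 207.0]]
vial 0.91 [245  79] [ 0.5265 -0.2014] yaw -77.3 0.035 0.034 [172 183 178] [[214.0, 44.0], [282.0, 44.0], [282.0, 113.0], [214.0, 113.0]]
```

View pics/w4.png

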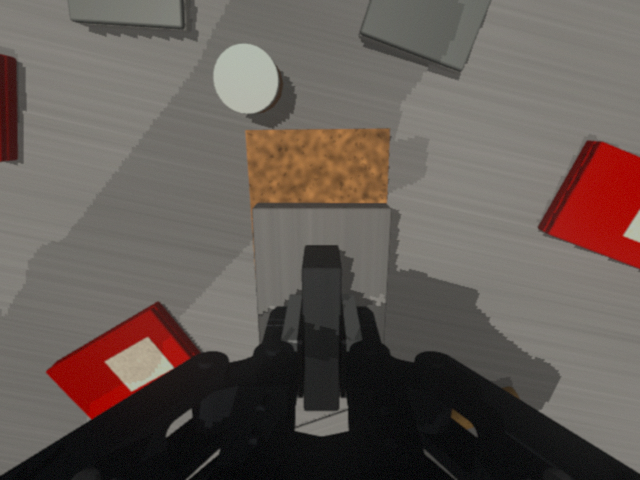

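```bash
python3 -m crank '{"rot":[[0,0,0],[0,0,0],[0,0,0],[0,0,0],[0,0,0],[0,0,0],[0,0,0]],"slide":[[5,-1,-30],[5,-1,-60],[5,-1,-75],[5,-1,-82],[5,-1,-82],[5,-1,-82],[5,-1,-82]],"grip":[-1,-1,-1,-1,-1,-1,-1]}'
```

```text
clock: 12.1
tool_pos: [0.4521, -0.2655, 0.0563]
tcp_rot: [[0.976, 0.22, 0.003], [0.22, -0.976, -0.002], [0.003, 0.002, -1.0]]
ft_force: [0.8, -1.1, -5.1]
opening: 0.0124
grasp_force: 69.2
```

```bash
python3 -m crank '{"rot":[[0,0,0],[0,0,0],[0,0,0],[0,0,0],[0,0,0],[0,0,0],[0,0,0],[0,0,0],[0,0,0],[0,0,0],[0,0,0],[0,0,0]],"slide":[[0,0,-6],[0,0,-10],[0,0,-12],[0,0,-12.5],[0,0,-12.5],[0,0,-12.5],[0,0,-12.5],[0,0,-12.5],[0,0,-12.5],[0,0,20],[0,0,60],[0,0,60]],"grip":[-1,-1,-1,-1,-1,0,0,0,0,0,0,0]}'
```

```text
clock: 13.1
tool_pos: [0.4544, -0.2666, 0.1213]
tcp_rot: [[0.975, 0.22, 0.009], [0.22, -0.976, -0.005], [0.008, 0.007, -1.0]]
ft_force: [2.5, -1.5, 1.3]
opening: 0.0425
grasp_force: 0.0
```

```bash
python3 -m crank '{"rot":[[0,0,0],[0,0,0],[0,0,0],[0,0,-0.6],[0,0,-0.6],[0,0,-0.6],[0,0,-0.6],[0,0,-0.6],[0,0,-0.6],[0,0,-0.6]],"slide":[[0,0,40],[0,0,80],[20,35,106],[40,70,106],[60,100,106],[88,139,106],[88,139,106],[88,139,106],[88,139,106],[88,139,106]],"grip":[1,1,1,1,1,1,1,1,1,1]}'
python3 - <<'E'
from h import *
im=shot("wrist","w5.png"); seg(im,"box1",.015); seg(im,"vial",.03); 
E
```

```text
clock: 13.93
tool_pos: [0.5383, -0.1271, 0.22]
tcp_rot: [[0.986, 0.167, -0.0], [0.167, -0.986, -0.001], [-0.0, 0.0, -1.0]]
ft_force: [-0.5, -0.5, 0.2]
opening: 0.0852
grasp_force: 0.0
box1 0.97 [528 155] [ 0.611  -0.2884] yaw -5.5 0.102 0.067 [152 167 160] [[464.0, 204.0], [512.0, 83.0], [586.0, 112.0], [538.0, 233.0]]
box1 0.84 [180 250] [ 0.4811 -0.0089] yaw -89.9 0.103 0.066 [152 168 161] [[117.0, 275.0], [128.0, 208.0], [245.0, 227.0], [234.0, 294.0]]
box1 0.77 [309 411] [ 0.3146 -0.141 ] yaw -45.7 0.109 0.071 [152 167 162] [[241.0, 418.0], [327.0, 367.0], [357.0, 419.0], [271.0, 469.0]]
box1 0.7 [617 296] [ 0.5101 -0.4164] yaw 5.6 0.065 0.058 [ 11  13 149] [[582.0, 315.0], [602.0, 251.0], [659.0, 268.0], [639.0, 332.0]]
box1 0.64 [323 146] [ 0.5896 -0.1197] yaw 6.9 0.1 0.062 [131 151 160] [[283.0, 210.0], [285.0, 87.0], [362.0, 88.0], [360.0, 211.0]]
vial 0.63 [399 238] [ 0.5293 -0.1971] yaw 55.8 0.041 0.033 [170 168 162] [[370.0, 238.0], [398.0, 210.0], [430.0, 242.0], [402.0, 270.0]]
```

View pics/w5.png

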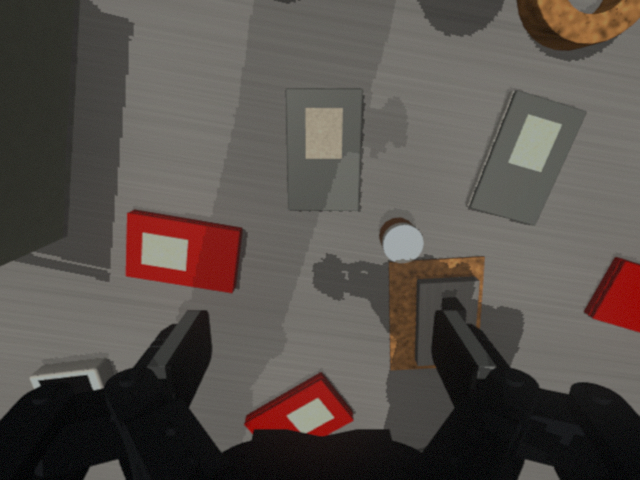

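```bash
python3 -m crank '{"rot":[[0,0,0],[0,0,0],[0,0,0],[0,0,0],[0,0,0],[0,0,0],[0,0,0],[0,0,0],[0,0,0],[0,0,0],[0,0,0],[0,0,0],[0,0,0],[0,0,0],[0,0,0],[0,0,0]],"slide":[[25,4,-30],[50.5,7.5,-60],[50.5,7.5,-100],[50.5,7.5,-140],[50.5,7.5,-160],[50.5,7.5,-175],[50.5,7.5,-185],[50.5,7.5,-190],[50.5,7.5,-194],[50.5,7.5,-197],[50.5,7.5,-197],[50.5,7.5,-197],[50.5,7.5,-197],[50.5,7.5,-197],[50.5,7.5,-197],[50.5,7.5,-197]],"grip":[1,1,1,1,1,1,1,1,1,1,1,-1,-1,-1,-1,-1]}' 40
```

```text
clock: 15.42
tool_pos: [0.59, -0.1184, 0.0245]
tcp_rot: [[0.986, 0.168, 0.002], [0.169, -0.986, -0.0], [0.002, 0.001, -1.0]]
ft_force: [-1.1, 0.7, 6.0]
opening: 0.0608
grasp_force: 43.5
```

```bash
python3 -m crank '{"rot":[[0,0,0],[0,0,0],[0,0,0],[0,0,0],[0,0,0],[0,0,0],[0,0,-0.5],[0,0,-1],[0,0,-1.5],[0,0,-2],[0,0,-2.4],[0,0,-2.7],[0,0,-2.85],[0,0,-2.85],[0,0,-2.85],[0,0,-2.85],[0,0,-2.85],[0,0,-2.85],[0,0,-2.85],[0,0,-2.85]],"slide":[[0,0,10],[0,0,45],[0,0,85],[0,0,125],[0,0,165],[0,20,190],[-1,55,190],[-1,95,190],[-2,135,190],[-2,175,190],[-3,215,190],[-3,255,190],[-4,290,190],[-4,315,190],[-4.3,329,180],[-4.3,329,150],[-4.3,329,115],[-4.3,329,80],[-4.3,329,60],[-4.3,329,60]],"grip":[-1,-1,-1,-1,-1,-1,-1,-1,-1,-1,-1,-1,-1,-1,-1,-1,-1,-1,-1,-1]}'
python3 - <<'E'
from h import *
im=shot("wrist","w6.png"); seg(im,"box1",.06+.01)
E
```

```text
clock: 17.08
tool_pos: [0.5816, 0.2092, 0.0782]
tcp_rot: [[0.997, -0.079, -0.009], [-0.079, -0.997, -0.003], [-0.008, 0.004, -1.0]]
ft_force: [-1.0, -1.1, -1.7]
opening: 0.0607
grasp_force: 44.1
box1 0.85 [320 305] [0.583  0.2086] yaw -8.4 0.102 0.06 [138 158 169] [[234.0, 432.0], [234.0, 195.0], [409.0, 195.0], [409.0, 432.0]]
```

View pics/w6.png

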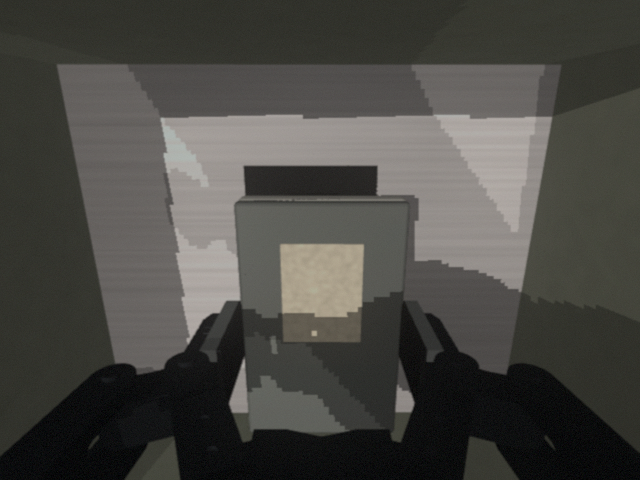

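```bash
python3 - <<'E'
from h import *
im=shot("wrist"); print(im["st"]["tool_pos"])
print(at(im,(244,166),.008),at(im,(378,166),.008), proj(im,pose((.5857,.2108,0),-.0798,(.052,.033,.008))),proj(im,pose((.5857,.2108,0),-.0798,(.052,-.033,.008))))
E
python3 -m crank '{"rot":[[0,0,0],[0,0,0],[0,0,0],[0,0,0],[0,0,0],[0,0,0],[0,0,0],[0,0,0]],"slide":[[0,0,-20],[0,0,-35],[0,0,-42],[0,0,-46],[0,0,-48],[0,0,-49],[0,0,-49],[0,0,-49]],"grip":[-1,-1,-1,-1,-1,-1,-1,-1]}'
```

```text
[0.58478877 0.2106961  0.08371738]
[0.64210811 0.24537665 0.008     ] [0.63683042 0.17730309 0.008     ] [255.84545497 168.94968657] [385.06370718 169.26688515]
clock: 17.9
tool_pos: [0.5855, 0.2109, 0.0352]
tcp_rot: [[0.997, -0.079, 0.001], [-0.079, -0.997, 0.001], [0.001, -0.001, -1.0]]
ft_force: [-1.2, -0.2, -1.2]
opening: 0.0606
grasp_force: 44.1
```

```bash
python3 -m crank '{"rot":[[0,0,0],[0,0,0],[0,0,0],[0,0,0],[0,0,0],[0,0,0],[0,0,0],[0,0,0],[0,0,0],[0,0,0],[0,0,0],[0,0,0],[0,0,0],[0,0,0],[0,0,0]],"slide":[[0,0,-1],[0,0,-2],[0,0,-2],[0,0,-2],[0,0,-2],[0,0,-2],[0,0,-2],[0,0,20],[-10,0,60],[-40,0,100],[-50,0,140],[-50,0,165],[-50,0,165],[-50,0,165],[-50,0,165]],"grip":[-1,-1,-1,1,1,1,1,1,1,1,1,1,1,1,1]}'
python3 - <<'E'
from h import *
im=shot("wrist","w7.png"); seg(im,"box1",.023)
for a,b in [(.05,.031),(.05,-.031),(-.05,-.031),(-.05,.031)]: print(proj(im,pose((.5857,.2108,0),-.0798,(a,b,.023))).round(1),proj(im,pose((.5857,.2108,0),-.0798,(a*1.04,b*33/31,.008))).round(1))
f=im["frame"][60:290,200:430]; cv2.imwrite("pics/w7z.png",cv2.resize(f,(598,598),interpolation=cv2.INTER_CUBIC))
E
```

```text
clock: 19.15
tool_pos: [0.5349, 0.2105, 0.199]
tcp_rot: [[0.997, -0.079, 0.0], [-0.079, -0.997, -0.0], [0.0, 0.0, -1.0]]
ft_force: [-0.6, -0.4, -0.8]
opening: 0.0852
grasp_force: 0.0
box1 0.91 [312 152] [0.584  0.2104] yaw -6.6 0.1 0.061 [159 181 192] [[274.0, 222.0], [274.0, 89.0], [358.0, 89.0], [358.0, 222.0]]
box1 0.89 [272 408] [0.3556 0.2722] yaw -78.1 0.1 0.06 [175 196 188] [[213.0, 395.0], [316.0, 369.0], [329.0, 421.0], [226.0, 447.0]]
box1 0.72 [584 257] [ 0.4854 -0.0053] yaw 88.8 0.089 0.067 [173 195 189] [[527.0, 224.0], [639.0, 218.0], [643.0, 292.0], [531.0, 298.0]]
[272.3  86.1] [272.  85.]
[357.8  86.3] [358.8  85.2]
[354.  220.3] [354.8 218.2]
[276.8 220.1] [276.5 218. ]
```

View pics/w7z.png

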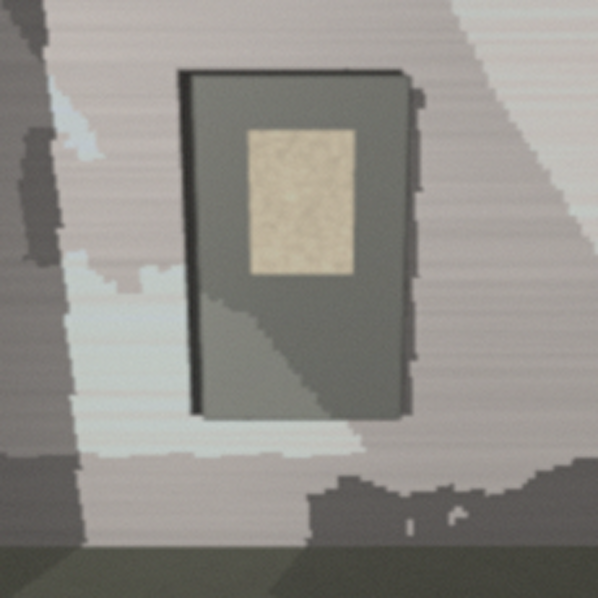

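The box is down with a strip of black about 4 px wide showing on its +y (left) side, so it sits about 3 mm off, within tolerance. Next is box B.

```bash
python3 -m crank '{"rot":[[0,0,0],[0,0,0],[0,0,0],[0,0,0],[0,0,0],[0,0,0],[0,0,0],[0,0,0],[0,0,0],[0,0,0],[0,0,0],[0,0,0],[0,0,0],[0,0,-0.2],[0,0,-0.2],[0,0,-0.2],[0,0,-0.2],[0,0,-0.2]],"slide":[[2,-40,20],[4,-80,22],[6,-120,22],[8,-160,22],[10,-200,22],[12,-240,22],[14,-280,22],[16,-320,22],[18,-360,22],[20,-400,22],[22,-440,22],[24,-480,22],[25,-493,22],[25,-493,22],[25,-493,22],[25,-493,22],[25,-493,22],[25,-493,22]],"grip":[1,1,1,1,1,1,1,1,1,1,1,1,1,1,1,1,1,1]}'
python3 - <<'E'
from h import *
im=shot("wrist","w8.png"); seg(im,"box1",.015); seg(im,"vial",.03); seg(im,"weight",.02); seg(im,"reagent",.0)
E
```

```text
clock: 20.75
tool_pos: [0.5604, -0.2805, 0.2212]
tcp_rot: [[0.996, -0.094, -0.0], [-0.094, -0.996, 0.001], [-0.0, -0.001, -1.0]]
ft_force: [0.4, 0.3, -0.6]
opening: 0.0853
grasp_force: 0.0
box1 0.92 [514 251] [ 0.505  -0.4538] yaw 82.0 0.107 0.066 [150 162 161] [[454.0, 285.0], [458.0, 217.0], [578.0, 222.0], [575.0, 291.0]]
box1 0.78 [ 50 317] [ 0.4806 -0.0165] yaw 88.6 0.107 0.068 [154 169 163] [[-3.0, 288.0], [110.0, 281.0], [114.0, 345.0], [1.0, 352.0]]
box1 0.59 [329 148] [ 0.6108 -0.2905] yaw -3.3 0.1 0.06 [134 155 163] [[290.0, 89.0], [365.0, 89.0], [365.0, 211.0], [290.0, 211.0]]
box1 0.58 [229 424] [ 0.3424 -0.165 ] yaw -55.1 0.061 0.06 [ 57  63 149] [[195.0, 417.0], [237.0, 385.0], [268.0, 427.0], [226.0, 458.0]]
vial 0.87 [233 257] [ 0.529  -0.2036] yaw -51.1 0.044 0.033 [144 156 159] [[206.0, 262.0], [240.0, 228.0], [268.0, 256.0], [234.0, 290.0]]
weight 0.83 [315 324] [ 0.4527 -0.2667] yaw 13.3 0.095 0.055 [55 57 61] [[274.0, 290.0], [329.0, 271.0], [360.0, 356.0], [304.0, 376.0]]
reagent 0.67 [544  89] [ 0.6433 -0.4791] yaw -76.2 0.134 0.081 [ 6 48 88] [[450.0, 73.0], [616.0, 13.0], [649.0, 104.0], [483.0, 164.0]]
```

```bash
python3 -m crank '{"rot":[[0,0,0],[0,0,0],[0,0,0],[0,0,0],[0,0,0],[0,0,0],[0,0,0],[0,0,0],[0,0,0],[0,0,0],[0,0,0],[0,0,0],[0,0,0],[0,0,0],[0,0,0],[0,0,0]],"slide":[[25,-4,-30],[50.5,-7.5,-60],[50.5,-7.5,-100],[50.5,-7.5,-140],[50.5,-7.5,-160],[50.5,-7.5,-175],[50.5,-7.5,-185],[50.5,-7.5,-190],[50.5,-7.5,-194],[50.5,-7.5,-197.5],[50.5,-7.5,-197.5],[50.5,-7.5,-197.5],[50.5,-7.5,-197.5],[50.5,-7.5,-197.5],[50.5,-7.5,-197.5],[50.5,-7.5,-197.5]],"grip":[1,1,1,1,1,1,1,1,1,1,1,-1,-1,-1,-1,-1]}' 40
```

```text
clock: 22.33
tool_pos: [0.6112, -0.2901, 0.0251]
tcp_rot: [[0.995, -0.097, 0.002], [-0.097, -0.995, -0.001], [0.002, 0.001, -1.0]]
ft_force: [-0.6, -0.5, 6.5]
opening: 0.0604
grasp_force: 44.0
```

```bash
python3 -m crank '{"rot":[[0,0,0],[0,0,0],[0,0,0],[0,0,0],[0,0,0],[0,0,0.2],[0,0,0.2],[0,0,0.2],[0,0,0.2],[0,0,0.2],[0,0,0.2],[0,0,0.2],[0,0,0.2],[0,0,0.2],[0,0,0.2],[0,0,0.2],[0,0,0.2],[0,0,0.2],[0,0,0.2],[0,0,0.2]],"slide":[[0,0,10],[0,0,45],[0,0,85],[0,0,125],[0,0,165],[0,20,190],[-2,55,190],[-4,95,190],[-6,135,190],[-8,175,190],[-10,215,190],[-12,255,190],[-14,295,190],[-16,335,190],[-18,375,190],[-20,415,190],[-22,455,190],[-24,485,190],[-25.5,501,190],[-25.5,501,190]],"grip":[-1,-1,-1,-1,-1,-1,-1,-1,-1,-1,-1,-1,-1,-1,-1,-1,-1,-1,-1,-1]}'
python3 -m crank '{"rot":[[0,0,0],[0,0,0],[0,0,0],[0,0,0],[0,0,0],[0,0,0],[0,0,0]],"slide":[[0,0,-30],[0,0,-70],[0,0,-110],[0,0,-130],[0,0,-145],[0,0,-145],[0,0,-145]],"grip":[-1,-1,-1,-1,-1,-1,-1]}'
python3 - <<'E'
from h import *
im=shot("wrist","w9.png"); seg(im,"box1",.045+.02)
E
```

```text
clock: 24.0
tool_pos: [0.5828, 0.2175, 0.2142]
tcp_rot: [[0.997, -0.071, -0.001], [-0.071, -0.997, 0.003], [-0.001, -0.003, -1.0]]
ft_force: [-0.1, 1.3, -1.4]
opening: 0.0607
grasp_force: 43.9
clock: 24.58
tool_pos: [0.5848, 0.2102, 0.0686]
tcp_rot: [[0.997, -0.08, -0.001], [-0.08, -0.997, -0.001], [-0.001, 0.001, -1.0]]
ft_force: [0.3, 0.3, -0.4]
opening: 0.0602
grasp_force: 43.9
box1 0.95 [323 304] [0.5894 0.2093] yaw -0.5 0.097 0.058 [134 154 165] [[234.0, 194.0], [409.0, 194.0], [409.0, 431.0], [234.0, 431.0]]
box1 0.68 [320 185] [0.64   0.2058] yaw 85.5 0.046 0.005 [63 65 64] [[250.0, 180.0], [390.0, 180.0], [390.0, 195.0], [250.0, 195.0]]
```

```bash
python3 -m crank '{"rot":[[0,0,0],[0,0,0],[0,0,0],[0,0,0],[0,0,0],[0,0,0]],"slide":[[0,0.5,-8],[0,0.5,-14],[0,0.5,-18],[0,0.5,-19.5],[0,0.5,-19.5],[0,0.5,-19.5]],"grip":[-1,-1,-1,-1,-1,-1]}'
```

```text
clock: 25.18
tool_pos: [0.5849, 0.2117, 0.0492]
tcp_rot: [[0.997, -0.079, -0.0], [-0.079, -0.997, 0.0], [-0.0, 0.0, -1.0]]
ft_force: [0.3, -0.2, -1.2]
opening: 0.0606
grasp_force: 44.0
```

```bash
python3 -m crank '{"rot":[[0,0,0],[0,0,0],[0,0,0],[0,0,0],[0,0,0],[0,0,0],[0,0,0],[0,0,0],[0,0,0],[0,0,0],[0,0,0],[0,0,1.4],[0,0,2.8],[0,0,4.2],[0,0,5.6],[0,0,7],[0,0,8.4],[0,0,9.8],[0,0,11.2],[0,0,12.6]],"slide":[[0,0,-1],[0,0,-1],[0,0,-1],[0,0,-1],[0,0,-1],[0,0,-1],[0,0,20],[0,0,60],[0,0,100],[0,0,140],[0,0,175],[-10,0,190],[-30,5,190],[-50,10,190],[-70,14,190],[-90,18,190],[-110,22,190],[-130,26,190],[-150,30,190],[-170,34,190]],"grip":[-1,-1,1,1,1,1,1,1,1,1,1,1,1,1,1,1,1,1,1,1]}'
python3 -m crank '{"rot":[[0,0,1.4],[0,0,2.8],[0,0,4.2],[0,0,5.6],[0,0,7],[0,0,8.4],[0,0,9.8],[0,0,11.2],[0,0,12.6],[0,0,14],[0,0,15.4],[0,0,16.8],[0,0,18.1],[0,0,18.1],[0,0,18.1],[0,0,18.1]],"slide":[[-10,2,0],[-20,4,0],[-30,6,0],[-40,7,0],[-40,7,0],[-40,7,0],[-40,7,0],[-40,7,0],[-40,7,0],[-40,7,0],[-40,7,0],[-40,7,0],[-40,7,0],[-40,7,0],[-40,7,0],[-40,7,0]],"grip":[1,1,1,1,1,1,1,1,1,1,1,1,1,1,1,1]}'
python3 - <<'E'
from h import *
im=shot("wrist","w10.png"); print(im["st"]["q"].round(2));seg(im,"box1",.015)
E
```

```text
clock: 26.85
tool_pos: [0.414, 0.2458, 0.2394]
tcp_rot: [[0.518, 0.855, 0.001], [0.855, -0.518, 0.0], [0.0, 0.0, -1.0]]
ft_force: [-0.5, 0.7, 0.2]
opening: 0.0858
grasp_force: 0.0
clock: 28.18
tool_pos: [0.3749, 0.2527, 0.2394]
tcp_rot: [[-0.855, 0.519, 0.0], [0.519, 0.855, -0.0], [-0.0, 0.0, -1.0]]
ft_force: [0.4, 0.5, -0.2]
opening: 0.0854
grasp_force: 0.0
[-0.08  0.05 -0.6   1.82  0.03  1.29  0.34]
box1 0.98 [403 410] [0.6206 0.2045] yaw -8.3 0.076 0.07 [170 188 181] [[358.0, 401.0], [418.0, 377.0], [439.0, 429.0], [380.0, 453.0]]
box1 0.97 [  3 345] [ 0.3322 -0.1086] yaw -45.0 0.103 0.008 [  1   7 101] [[-0.0, 307.0], [8.0, 307.0], [8.0, 390.0], [0.0, 390.0]]
box1 0.58 [203 401] [0.4917 0.0311] yaw -78.1 0.042 0.04 [  2   9 169] [[179.0, 399.0], [205.0, 376.0], [228.0, 403.0], [202.0, 425.0]]
```

View pics/w10.png

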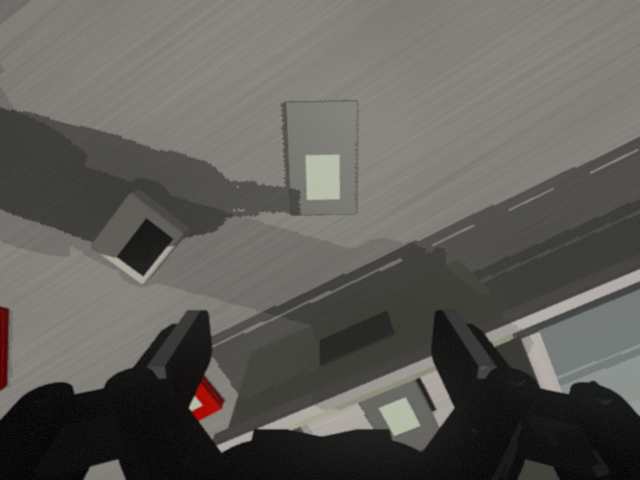

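Box C, a grey lid with its pale label at (323,177), spans (287,101) to (358,214) and is square to the tool.

```bash
python3 - <<'E'
from h import *
im=shot("wrist"); P=np.array([at(im,p,.015)[:2] for p in [(288,101),(358,101),(357,214),(291,214)]]); print(P.round(4),P.mean(0),im["st"]["tool_pos"], P.mean(0)-im["st"]["tool_pos"][:2])
e=(P[0]+P[1]-P[2]-P[3])/2; print(np.linalg.norm(e),np.degrees(np.arctan2(e[1],e[0])))
E
```

```text
[[0.2799 0.2768]
 [0.3106 0.3278]
 [0.3961 0.2786]
 [0.3645 0.226 ]] [0.33777391 0.27729675] [0.37491783 0.2527329  0.23932987] [-0.03714392  0.02456384]
0.09867376088180375 149.5387079853995
```

```bash
python3 -m crank '{"rot":[[0,0,0.1],[0,0,0.1],[0,0,0.1],[0,0,0.1],[0,0,0.1],[0,0,0.1],[0,0,0.1],[0,0,0.1],[0,0,0.1],[0,0,0.1],[0,0,0.1],[0,0,0.1],[0,0,0.1],[0,0,0.1],[0,0,0.1],[0,0,0.1]],"slide":[[-20,14,-30],[-37,24.5,-60],[-37,24.5,-100],[-37,24.5,-140],[-37,24.5,-170],[-37,24.5,-190],[-37,24.5,-202],[-37,24.5,-208],[-37,24.5,-212],[-37,24.5,-216],[-37,24.5,-216],[-37,24.5,-216],[-37,24.5,-216],[-37,24.5,-216],[-37,24.5,-216],[-37,24.5,-216]],"grip":[1,1,1,1,1,1,1,1,1,1,1,-1,-1,-1,-1,-1]}' 40
```

```text
clock: 29.67
tool_pos: [0.3385, 0.2776, 0.0243]
tcp_rot: [[-0.861, 0.508, 0.001], [0.508, 0.861, 0.0], [-0.001, 0.001, -1.0]]
ft_force: [-1.9, -1.8, 7.1]
opening: 0.0607
grasp_force: 42.4
```

```bash
python3 -m crank '{"rot":[[0,0,0],[0,0,0],[0,0,0],[0,0,0],[0,0,0],[0,0,0],[0,0,0.8],[0,0,1.6],[0,0,2.4],[0,0,3.2],[0,0,4],[0,0,4.8],[0,0,5.2],[0,0,5.2],[0,0,5.2],[0,0,5.2],[0,0,5.2],[0,0,5.2]],"slide":[[0,0,10],[0,0,45],[0,0,85],[0,0,125],[0,0,165],[20,-5,195],[55,-15,195],[90,-24,195],[125,-34,195],[160,-43,195],[195,-53,195],[225,-61,195],[247,-66.5,195],[247,-66.5,170],[247,-66.5,130],[247,-66.5,90],[247,-66.5,65],[247,-66.5,65]],"grip":[-1,-1,-1,-1,-1,-1,-1,-1,-1,-1,-1,-1,-1,-1,-1,-1,-1,-1]}'
python3 -m crank '{"rot":[[0,0,0],[0,0,0]],"slide":[[0,0,0],[0,0,0]],"grip":[-1,-1]}'
python3 - <<'E'
from h import *
im=shot("wrist","w11.png"); seg(im,"box1",.065+.015)
E
```

```text
clock: 31.17
tool_pos: [0.5813, 0.2087, 0.0826]
tcp_rot: [[-0.997, 0.079, -0.01], [0.079, 0.997, -0.003], [0.01, -0.004, -1.0]]
ft_force: [-0.2, -1.3, -1.9]
opening: 0.0605
grasp_force: 44.7
clock: 31.33
tool_pos: [0.5861, 0.2114, 0.091]
tcp_rot: [[-0.997, 0.079, 0.003], [0.079, 0.997, 0.001], [-0.003, 0.002, -1.0]]
ft_force: [-0.1, -0.4, -0.5]
opening: 0.0606
grasp_force: 44.7
box1 0.66 [320 307] [0.5851 0.2116] yaw -0.5 0.103 0.061 [58 63 60] [[235.0, 196.0], [408.0, 196.0], [408.0, 432.0], [235.0, 432.0]]
box1 0.62 [326 188] [0.5304 0.216 ] yaw 85.0 0.046 0.006 [70 72 72] [[255.0, 195.0], [255.0, 176.0], [389.0, 178.0], [389.0, 196.0]]
```

View pics/w11.png

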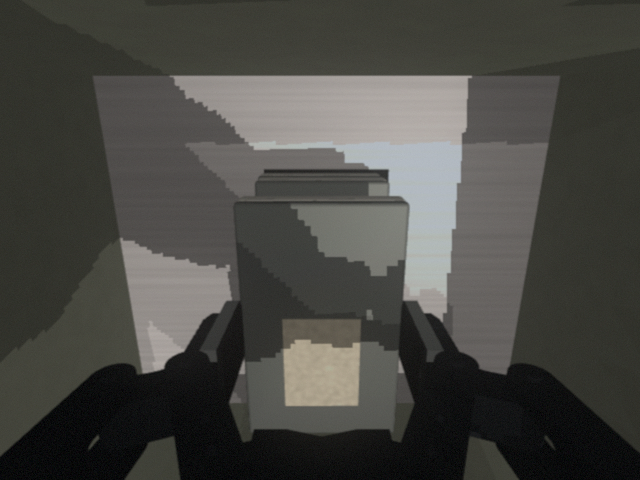

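The held box is in line with the two below it: column 321 against 322. I'll lower and release.

```bash
python3 -m crank '{"rot":[[0,0,0],[0,0,0],[0,0,0],[0,0,0],[0,0,0],[0,0,0],[0,0,0]],"slide":[[-1,0,-8],[-1,0,-16],[-1,0,-22],[-1,0,-25],[-1,0,-26],[-1,0,-26],[-1,0,-26]],"grip":[-1,-1,-1,-1,-1,-1,-1]}'
```

```text
clock: 32.02
tool_pos: [0.5838, 0.2106, 0.0624]
tcp_rot: [[-0.997, 0.079, -0.0], [0.079, 0.997, -0.0], [0.0, -0.0, -1.0]]
ft_force: [-1.9, -2.0, 4.9]
opening: 0.0609
grasp_force: 45.3
```

```bash
python3 -m crank '{"rot":[[0,0,0],[0,0,0],[0,0,0],[0,0,0],[0,0,0],[0,0,0],[0,0,0],[0,0,0],[0,0,0],[0,0,0],[0,0,0],[0,0,0]],"slide":[[0,0,0],[0,0,0],[0,0,0],[0,0,0],[0,0,20],[10,0,60],[40,0,100],[50,0,140],[50,0,165],[50,0,165],[50,0,165],[50,0,165]],"grip":[1,1,1,1,1,1,1,1,1,1,1,1]}'
python3 - <<'E'
from h import *
im=shot("wrist","w12.png"); seg(im,"box1",.053)
for z,k in ((.053,1),(.038,1),(.023,1)): print(z,[proj(im,pose((.5845,.2105,0),-.0798,(a,b,z))).round(1).tolist() for a,b in [(.05,.031),(.05,-.031),(-.05,-.031),(-.05,.031)]])
f=im["frame"][50:280,200:430]; cv2.imwrite("pics/w12z.png",cv2.resize(f,(598,598),interpolation=cv2.INTER_CUBIC))
im=shot("top"); seg(im,"weight",.02); seg(im,"vial",.03)
E
```

```text
clock: 33.02
tool_pos: [0.6336, 0.2107, 0.2265]
tcp_rot: [[-0.997, 0.079, -0.001], [0.079, 0.997, -0.0], [0.001, -0.0, -1.0]]
ft_force: [-0.9, 0.2, -0.2]
opening: 0.0855
grasp_force: 0.0
box1 0.96 [201 407] [0.8048 0.0848] yaw -3.3 0.079 0.02 [130 139   0] [[187.0, 374.0], [208.0, 372.0], [217.0, 441.0], [195.0, 444.0]]
box1 0.67 [39 45] [0.4917 0.0282] yaw 85.6 0.061 0.058 [106 121 132] [[-0.0, 0.0], [90.0, 0.0], [90.0, 90.0], [0.0, 90.0]]
0.053 [[354.9, 224.5], [277.3, 224.3], [272.9, 90.1], [358.9, 90.3]]
0.038 [[353.4, 219.9], [279.3, 219.7], [275.3, 91.7], [357.1, 91.9]]
0.023 [[352.0, 215.7], [281.1, 215.5], [277.5, 93.1], [355.4, 93.3]]
weight 0.96 [381 276] [ 0.4757 -0.2586] yaw 12.0 0.091 0.057 [104 109 116] [[363.0, 264.0], [383.0, 259.0], [391.0, 291.0], [371.0, 295.0]]
vial 0.59 [347 177] [ 0.7602 -0.1826] yaw -45.9 0.078 0.069 [129 129 130] [[330.0, 180.0], [349.0, 161.0], [366.0, 178.0], [347.0, 197.0]]
vial 0.55 [355 258] [ 0.5314 -0.2   ] yaw 88.7 0.034 0.034 [183 177 175] [[350.0, 252.0], [362.0, 252.0], [362.0, 264.0], [350.0, 264.0]]
```

View pics/w12z.png

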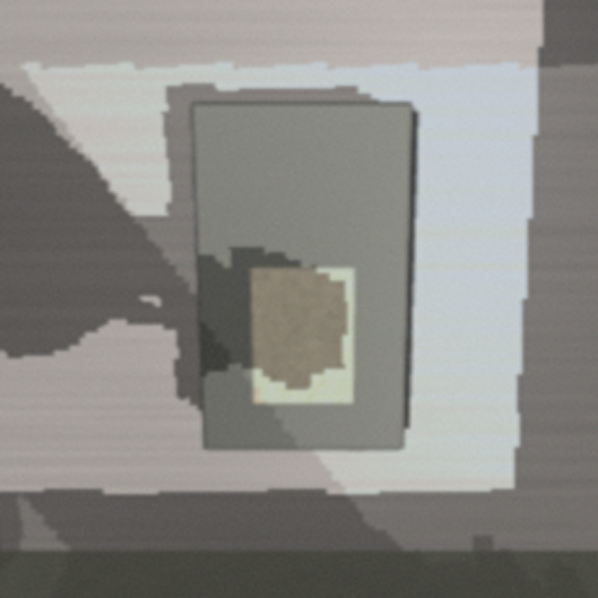

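The pile is square: the top box's corners are within about 1 mm of where they were predicted. The top camera suggests the weight has been nudged on the mat, so I'll look at it from close by.

```bash
python3 -m crank '{"rot":[[0,0,0],[0,0,0],[0,0,0.5],[0,0,1],[0,0,1.5],[0,0,2],[0,0,2.5],[0,0,3],[0,0,3.5],[0,0,3.5],[0,0,3.5],[0,0,3.5],[0,0,3.5],[0,0,3.5],[0,0,3.5],[0,0,3.5]],"slide":[[-10,-38,10],[-20,-76,10],[-30,-114,10],[-40,-152,10],[-49,-190,10],[-58,-228,10],[-68,-266,10],[-78,-304,10],[-88,-342,5],[-98,-380,0],[-108,-418,0],[-116,-450,0],[-119,-461,0],[-119,-461,0],[-119,-461,0],[-119,-461,0]],"grip":[0,0,0,0,0,0,0,0,0,0,0,0,0,0,0,0]}'
python3 - <<'E'
from h import *
im=shot("wrist","w13.png"); print(im["st"]["q"].round(2)); seg(im,"weight",.02); seg(im,"vial",.03); seg(im,"mat",.003)
E
```

```text
clock: 34.6
tool_pos: [0.5155, -0.2484, 0.2271]
tcp_rot: [[-0.974, -0.226, 0.0], [-0.226, 0.974, 0.001], [-0.0, 0.001, -1.0]]
ft_force: [-0.1, 0.5, -0.0]
opening: 0.043
grasp_force: 0.0
[ 0.74  0.32 -0.44  1.54  0.14  1.31  2.09]
weight 0.67 [319 160] [ 0.4743 -0.2596] yaw 9.6 0.091 0.056 [42 44 48] [[283.0, 215.0], [286.0, 106.0], [355.0, 109.0], [352.0, 217.0]]
weight 0.64 [465 459] [ 0.7543 -0.0334] yaw 49.5 0.083 0.035 [173 174 167] [[429.0, 446.0], [454.0, 427.0], [492.0, 475.0], [467.0, 495.0]]
weight 0.26 [333 417] [ 0.7285 -0.1876] yaw -64.7 0.057 0.044 [108 115 106] [[301.0, 405.0], [355.0, 395.0], [361.0, 429.0], [307.0, 439.0]]
vial 0.94 [371 236] [ 0.5242 -0.2018] yaw 41.3 0.041 0.034 [162 173 169] [[343.0, 226.0], [378.0, 208.0], [398.0, 248.0], [363.0, 266.0]]
mat 0.77 [348  97] [ 0.4511 -0.2556] yaw 16.0 0.121 0.09 [ 62 107 151] [[275.0, 61.0], [384.0, 61.0], [384.0, 205.0], [275.0, 205.0]]
mat 0.3 [ 67 316] [ 0.6946 -0.4803] yaw -46.3 0.19 0.077 [12 45 88] [[-31.0, 334.0], [113.0, 245.0], [154.0, 312.0], [11.0, 401.0]]
```

View pics/w13.png

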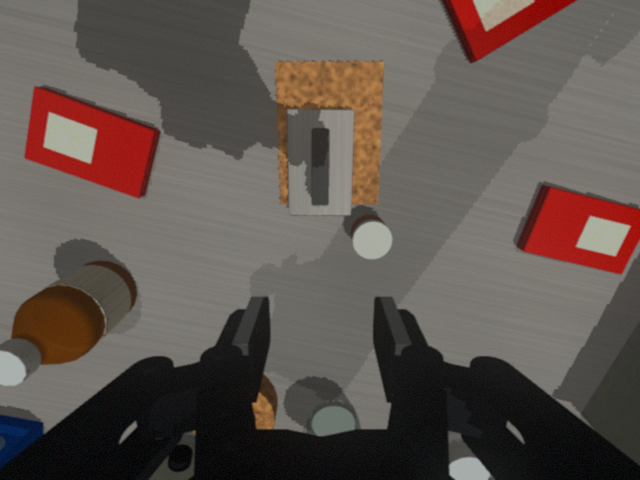

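```bash
python3 -m crank '{"rot":[[0,0,0],[0,0,0],[0,0,0],[0,0,0],[0,0,0],[0,0,0],[0,0,0],[0,0,0],[0,0,0],[0,0,0],[0,0,0],[0,0,0],[0,0,0]],"slide":[[-20,-6,-30],[-41,-11,-60],[-41,-11,-100],[-41,-11,-140],[-41,-11,-160],[-41,-11,-175],[-41,-11,-184],[-41,-11,-184],[-41,-11,-184],[-41,-11,-184],[-41,-11,-184],[-41,-11,-184],[-41,-11,-184]],"grip":[0,0,0,0,0,0,0,0,-1,-1,-1,-1,-1]}' 80
python3 -m crank '{"rot":[[0,0,0],[0,0,0],[0,0,0],[0,0,0],[0,0,0],[0,0,0],[0,0,0],[0,0,0]],"slide":[[0,0,10],[0,0,40],[0,0,80],[0,0,120],[0,0,160],[0,0,190],[0,0,195],[0,0,195]],"grip":[-1,-1,-1,-1,-1,-1,-1,-1]}'
python3 - <<'E'
from h import *
im=shot("wrist","w14.png"); seg(im,"weight",.215)
E
```

```text
clock: 35.88
tool_pos: [0.4751, -0.2614, 0.045]
tcp_rot: [[-0.974, -0.224, 0.002], [-0.224, 0.974, -0.001], [-0.002, -0.002, -1.0]]
ft_force: [-1.5, 1.8, 6.2]
opening: 0.0121
grasp_force: 80.2
clock: 36.55
tool_pos: [0.4748, -0.2617, 0.241]
tcp_rot: [[-0.975, -0.224, 0.004], [-0.224, 0.975, -0.003], [-0.003, -0.004, -1.0]]
ft_force: [-0.2, 0.3, -6.1]
opening: 0.0122
grasp_force: 79.1
weight 0.95 [321 267] [ 0.4757 -0.2605] yaw 17.6 0.099 0.054 [42 44 42] [[252.0, 201.0], [390.0, 198.0], [395.0, 405.0], [257.0, 409.0]]
```

```bash
python3 -m crank '{"rot":[[0,0,0],[0,0,0],[0,0,-0.5],[0,0,-1],[0,0,-1.5],[0,0,-2],[0,0,-2.5],[0,0,-3],[0,0,-3.5],[0,0,-3.5],[0,0,-3.5],[0,0,-3.5],[0,0,-3.5],[0,0,-3.5],[0,0,-3.5],[0,0,-3.5],[0,0,-3.5],[0,0,-3.5],[0,0,-3.5]],"slide":[[5,20,0],[12,52,0],[20,88,0],[28,124,0],[36,160,0],[45,196,0],[53,232,0],[62,268,0],[71,304,0],[79,340,0],[88,376,0],[96,412,0],[104,446,0],[109,468,0],[110,472.5,-20],[110,472.5,-60],[110,472.5,-90],[110,472.5,-115],[110,472.5,-115]],"grip":[-1,-1,-1,-1,-1,-1,-1,-1,-1,-1,-1,-1,-1,-1,-1,-1,-1,-1,-1]}'
python3 -m crank '{"rot":[[0,0,0],[0,0,0],[0,0,0]],"slide":[[0,0,0],[0,0,0],[0,0,0]],"grip":[-1,-1,-1]}'
python3 - <<'E'
from h import *
im=shot("wrist","w15.png"); seg(im,"weight",.12-.04+.012); seg(im,"box1",.053)
E
```

```text
clock: 38.23
tool_pos: [0.5789, 0.2087, 0.114]
tcp_rot: [[-0.997, 0.079, -0.014], [0.079, 0.997, -0.005], [0.014, -0.006, -1.0]]
ft_force: [-1.0, -1.8, -6.9]
opening: 0.0122
grasp_force: 78.9
clock: 38.48
tool_pos: [0.5849, 0.2118, 0.1252]
tcp_rot: [[-0.997, 0.079, 0.003], [0.079, 0.997, 0.001], [-0.002, 0.001, -1.0]]
ft_force: [0.4, -0.2, -4.7]
opening: 0.0123
grasp_force: 79.1
weight 0.76 [320 268] [0.5896 0.2114] yaw -1.3 0.103 0.056 [46 45 46] [[253.0, 200.0], [389.0, 200.0], [389.0, 406.0], [253.0, 406.0]]
box1 0.73 [321 168] [0.5307 0.2152] yaw 85.5 0.052 0.001 [87 91 92] [[268.0, 171.0], [268.0, 168.0], [371.0, 168.0], [371.0, 171.0]]
box1 0.56 [316 187] [0.5391 0.2141] yaw 85.5 0.061 0.015 [75 81 79] [[258.0, 171.0], [379.0, 171.0], [379.0, 201.0], [258.0, 201.0]]
box1 0.43 [282 169] [0.5305 0.2027] yaw 85.5 0.025 0.001 [82 87 89] [[270.0, 172.0], [270.0, 170.0], [319.0, 170.0], [319.0, 172.0]]
```

View pics/w15.png

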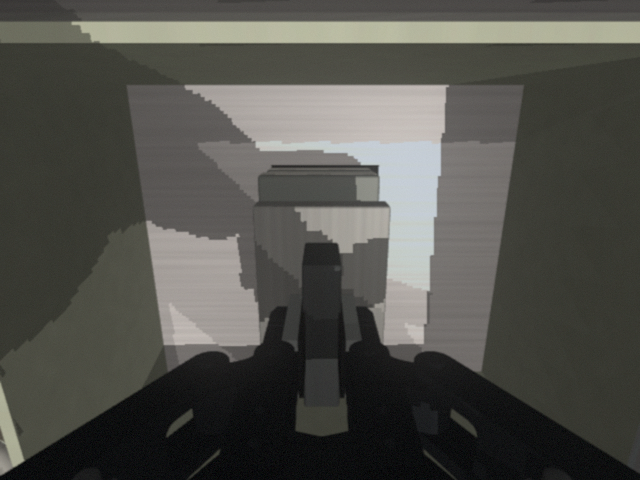

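The weight is centred over the pile (columns 253–389 against 258–379).

```bash
python3 -m crank '{"rot":[[0,0,0],[0,0,0],[0,0,0],[0,0,0],[0,0,0],[0,0,0],[0,0,0]],"slide":[[0,0,-10],[0,0,-18],[0,0,-24],[0,0,-27],[0,0,-28.5],[0,0,-28.5],[0,0,-28.5]],"grip":[-1,-1,-1,-1,-1,-1,-1]}'
```

```text
clock: 39.22
tool_pos: [0.5838, 0.2112, 0.095]
tcp_rot: [[-0.997, 0.079, -0.0], [0.079, 0.997, -0.0], [0.0, -0.0, -1.0]]
ft_force: [-3.3, -0.9, 2.4]
opening: 0.0119
grasp_force: 80.1
```

```bash
python3 -m crank '{"rot":[[0,0,0],[0,0,0],[0,0,0],[0,0,0],[0,0,0],[0,0,0],[0,0,0],[0,0,0],[0,0,0],[0,0,0],[0,0,0],[0,0,0]],"slide":[[0,0,0],[0,0,0],[0,0,0],[0,0,0],[0,0,20],[0,0,60],[20,0,100],[50,0,135],[50,0,135],[50,0,135],[50,0,135],[50,0,135]],"grip":[0,0,0,0,0,0,0,0,0,0,0,0]}'
python3 - <<'E'
from h import *
im=shot("wrist","w16.png"); seg(im,"weight",.065); seg(im,"box1",.053); im2=shot("top"); seg(im2,"weight",.065)
f=im["frame"][50:280,200:430]; cv2.imwrite("pics/w16z.png",cv2.resize(f,(598,598),interpolation=cv2.INTER_CUBIC))
E
```

```text
clock: 40.22
tool_pos: [0.6327, 0.2113, 0.2278]
tcp_rot: [[-0.997, 0.078, -0.003], [0.078, 0.997, -0.001], [0.003, -0.001, -1.0]]
ft_force: [-0.2, -0.6, -0.3]
opening: 0.0427
grasp_force: 0.0
weight 0.64 [314 159] [0.584 0.211] yaw -2.9 0.089 0.055 [81 82 82] [[277.0, 99.0], [355.0, 99.0], [355.0, 222.0], [277.0, 222.0]]
box1 0.65 [39 45] [0.4892 0.0257] yaw 89.5 0.063 0.057 [ 84  97 105] [[-7.0, 3.0], [84.0, -4.0], [91.0, 85.0], [0.0, 92.0]]
box1 0.58 [306  98] [0.583  0.2102] yaw -6.5 0.1 0.061 [ 99 104 106] [[273.0, 224.0], [273.0, 90.0], [357.0, 90.0], [357.0, 224.0]]
box1 0.53 [185 444] [0.8415 0.061 ] yaw -10.1 0.023 0.019 [136 147   0] [[174.0, 432.0], [194.0, 432.0], [194.0, 451.0], [174.0, 451.0]]
weight 0.61 [213 235] [0.601  0.1919] yaw 28.7 0.088 0.045 [77 82 87] [[200.0, 226.0], [214.0, 218.0], [229.0, 245.0], [215.0, 253.0]]
```

View pics/w16z.png

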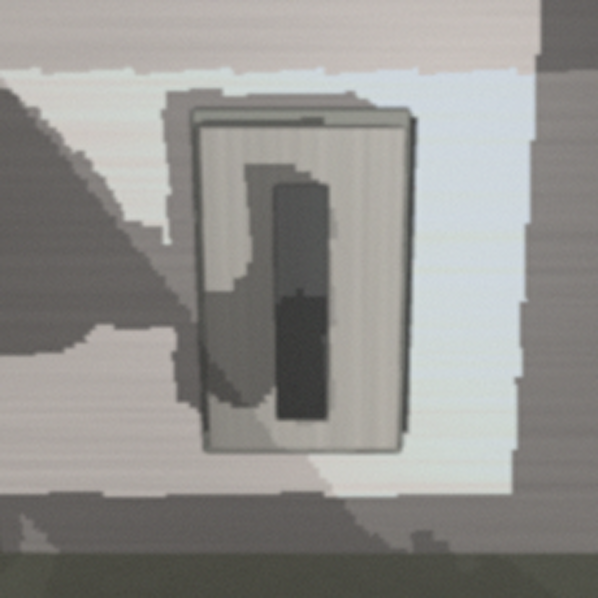

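The weight sits square on the pile. Now I'll close the cover.

```bash
python3 -m crank '{"rot":[[0,0,0],[0,0,0],[0,0,0],[0,0,0],[0,0,0],[0,0,0],[0,0,0],[0,0,0],[0,0,0],[0,0,0],[0,0,0],[0,0,0],[0,0,0],[0,0,0]],"slide":[[-10,35,0],[-20,70,0],[-30,105,0],[-37,142,0],[-37,142,0],[-37,142,-20],[-37,142,-40],[-37,142,-52],[-37,142,-57],[-37,142,-57],[-37,142,-57],[-37,142,-57],[-37,142,-57],[-37,142,-57]],"grip":[0,0,0,0,0,0,0,0,0,0,-1,-1,-1,-1]}' 40
```

```text
clock: 41.63
tool_pos: [0.5975, 0.3535, 0.1744]
tcp_rot: [[-0.997, 0.079, 0.002], [0.079, 0.997, 0.001], [-0.002, 0.001, -1.0]]
ft_force: [-0.5, -0.1, 4.4]
opening: 0.0128
grasp_force: 41.5
```

```bash
python3 -m crank '{"rot":[[0,0,0],[0,0,0],[0,0,0],[0,0,0],[0,0,0],[0,0,0],[0,0,0],[0,0,0],[0,0,0],[0,0,0],[0,0,0],[0,0,0],[0,0,0],[0,0,0],[0,0,0],[0,0,0],[0,0,0],[0,0,0],[0,0,0]],"slide":[[-1.2,-15,0],[-2.4,-30,0],[-3.6,-45,0],[-4.8,-60,0],[-6,-75,0],[-7.2,-90,0],[-8.4,-105,0],[-9.6,-120,0],[-10.8,-135,0],[-12,-150,0],[-13.2,-165,0],[-14.4,-180,0],[-15.6,-195,0],[-16.8,-210,0],[-18,-225,0],[-18.6,-232,0],[-18.8,-236,0],[-18.8,-236.5,0],[-18.8,-236.5,0]],"grip":[-1,-1,-1,-1,-1,-1,-1,-1,-1,-1,-1,-1,-1,-1,-1,-1,-1,-1,-1]}'
python3 -m crank '{"rot":[[0,0,0],[0,0,0],[0,0,0]],"slide":[[0,-1,0],[0,-1.5,0],[0,-1.5,0]],"grip":[-1,-1,-1]}'
```

```text
clock: 43.22
tool_pos: [0.5789, 0.1192, 0.1743]
tcp_rot: [[-0.997, 0.077, 0.003], [0.077, 0.997, 0.003], [-0.003, 0.004, -1.0]]
ft_force: [2.3, 5.8, 3.2]
opening: 0.0131
grasp_force: 42.9
clock: 43.47
tool_pos: [0.5789, 0.1191, 0.1743]
tcp_rot: [[-0.997, 0.076, 0.004], [0.076, 0.997, 0.005], [-0.003, 0.005, -1.0]]
ft_force: [2.6, 10.2, 0.5]
opening: 0.0134
grasp_force: 42.7
```

The cover is against its shut stop: the handle is back at y = 0.119 and the push force is rising. I'll release, back away and check.

```bash
python3 -m crank '{"rot":[[0,0,0],[0,0,0],[0,0,0],[0,0,0],[0,0,0],[0,0,0],[0,0,0],[0,0,0],[0,0,0],[0,0,0],[0,0,0],[0,0,0],[0,0,0],[0,0,0]],"slide":[[0,1.5,0],[0,1.5,0],[0,1.5,0],[0,1.5,0],[0,1.5,20],[0,1.5,60],[20,0,100],[40,0,140],[60,0,170],[60,0,170],[60,0,170],[60,0,170],[60,0,170],[60,0,170]],"grip":[0,0,0,0,0,0,0,0,0,0,0,0,0,0]}'
python3 - <<'E'
from h import *
im=shot("wrist","w17.png"); print(im["st"]["qvel"].round(3))
E
```

```text
clock: 44.63
tool_pos: [0.6372, 0.115, 0.3413]
tcp_rot: [[-0.997, 0.079, -0.003], [0.079, 0.997, -0.001], [0.003, -0.001, -1.0]]
ft_force: [-0.7, 0.4, -0.5]
opening: 0.0424
grasp_force: 0.0
[-0.001 -0.003  0.    -0.007  0.002  0.003  0.002]
```

View pics/w17.png

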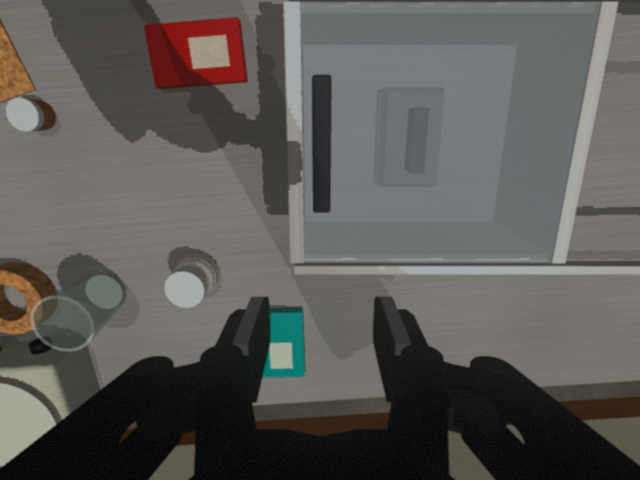

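The cover is shut, with its handle at (321,143). The pile and weight are square at (408,137), and the bystanders are standing. Handing in.

```bash
python3 -c "
from cell import ctrl;print(ctrl.finish_job())"
```

```text
the job is handed in; nothing more can be done
None
```

I handed the job in: the three grey boxes are stacked square on the black rectangle with the weight on top and the cover shut, and no bystander looked moved or tipped in the pictures; the hand-in gave no verdict back.

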